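# Set the deflector dial and clip it down

### The arm

A 7-joint arm with a two-finger parallel gripper is mounted at the origin on the work surface. World frame = base frame: x ahead of the robot, y to its left, z up, the work surface at z = 0. Lengths are in m, angles in rad, forces in N, time in s.
With the tool pointing down it reaches from about 0.425 to 0.925 m from the base axis. Payload 6.8 kg.
Tool frame: the origin (TCP) lies on the centre line of the jaws, within the pads' length; the fingertips stand 14 mm ahead of it and the grasp point (between the pads) lies 5 mm behind it; y points along the fingers, x is the direction in which the jaws open and shut, and the axes are right-handed (so a half turn about y gives the same grasp; the last joint's range is limited). The gripper opens to 85 mm and grips with 20 to 120 N. Pads are 22 mm wide; open, the fingers measure 114 mm over their backs; the gripper's body (76 mm by 85 mm) begins 54 mm behind the grasp point. The pads swing forward as they close: fully open they stand 13 mm farther back than shut.
Start: joints at [1.032, 0.477, 0.022, 1.555, -0.011, 1.109, -0.083], TCP at [0.282, -0.613, 0.245] pointing down, gripper open.
Joint ranges: [-2.96, 2.96], [-0.34, 2.1], [-1.41, 1.46], [0.24, 2.44], [-1.37, 4.51], [0.17, 1.92], [-2.96, 2.96]. Speed limits (rad/s): [2.39, 2.39, 3.14, 3.14, 3.14, 3.14, 3.14].

### API

Orientations are given as a rotation vector (axis times angle).
In Python, from bench import get_obs, vision, ticket gives the robot as it stands. The module is installed in compiled form; this text tells all that it offers.
- The arm moves only by the tool jog_arm, never from a script. Its argument "motion" is a list of rows, each an object of numbers: "gripper": the finger opening in mm, from 0 to 85.4; "tx", "ty", "tz": the shift along the tool's x, y, z in mm; "ax", "ay", "az": the turn, a rotation vector about the tool's x, y, z in rad. In form: [{"gripper": .., "tx": .., "ty": .., "tz": .., "ax": .., "ay": .., "az": ..}, ...]. A call has 1 to 12 rows; each row shifts and turns the commanded pose from where the row before left it, along the tool's axes as they then stand; what a row does not reach is not made up. A row lasts 1/10 s, in which the tool goes at most 50 mm and 8.59 degrees, less where a joint would pass 70% of its speed; a pose out of reach is approached as far as the arm can. A call is refused whole if a number of a shift passes 50 or a number of a turn 0.15, either way. A call with a gripper value outside its range is refused whole. The fingers move at their own pace and stop on an object; "newtons" is the grip in N (left out, the last holds). Time passes only in rows, so rows that do not move let the fingers close. It gives the time, the measured TCP pose, the force and the opening at its end, in the units of the state.
- get_obs(): the state, without advancing time (a new reading comes with each control period).
- vision.grab_frame(name): name is "side" or "top"; returns the picture (420x560x3 uint8, red, green, blue); there is no depth.
- vision.get_calibration(name): a dict with "camera_matrix" (3x3 intrinsics, pixels), "k1" (the pictures are not rectified: a ray, as slopes to the right and down, at radius r is drawn at 1 + k1 r^2 times it, then the intrinsics apply), "world_from_camera" (4x4, takes a point from camera to world coordinates). Camera axes: x right, y down, z forward; pixel columns grow to the right and rows downward; lengths in m; the calibration is good to about 2 mm. A picture is of the moment at which its call begins. get_calibration takes no time and is no camera call.
- ticket.hand_in(): hands the job in, once; it reports no verdict.
The state is a dict: "clock": time; "joints": joint angles; "qvel": joint speeds; "tau": joint torques, N m; "tcp_pos": TCP position; "orientation": TCP orientation; "contact_force": force on the tool from outside, world axes, zero at the start; "moment": the same for the moment, N m; "grip_width": finger opening in m.
Only numpy, scipy, OpenCV 4.12 (cv2) and the standard library are available. Lean on these libraries where they do the work, as an engineer would, in place of code of your own. Each camera call takes 0.05 s, during which the arm holds its last target.

### The job

Turn the wooden vane in the middle of the puzzle run's deflector dial until the scale reads 60 degrees at the index line (the second long mark after the broad zero mark). Then fold all three steel clip flaps fully down over the dial's rim, so that the setting stays at 60. Leave the other things on the table where they are.

Things in the scene. Friction and masses are not known exactly. Their poses are not given: they have to be found in the camera images.
- run: the fixed puzzle run, origin on the table under the dial's axis; z up. Its 290 x 290 mm square pine base is 30 mm high and centred on the origin; +y: a wooden chute (82 mm wide, from 100 to 210 mm, up to 76 mm high), then the zinc-lined board, 180 mm wide, rising to about 200 mm high at 470 mm; -y: a tin catch box 170 x 120 mm, 42 high, from 148 to 268 mm; -x: the index line, nearest the robot
- dial (a joint): the dial's scale reading at the index line, in rad (60 degrees = 1.047), range 0 to 2.7; grows as the dial turns counter-clockwise seen from above; starts between 86 and 143 degrees. Stays where it is left by friction (0.12 N m). The scale runs 0 to 180 degrees clockwise around the dial: a mark every 10 degrees, long marks every 30, and the zero is the one broad mark (11 mm wide)
- dial_vane (a point): point on the dial's axis, inside the wooden vane, 75 mm above the table and 15 mm below the vane's top. The dial is a level metal disc 180 mm across, 12 thick, top 45 mm above the table; the vane is an upright bar fixed across its middle, 76 long, 16 thick, 45 high, centred on the axis. x axis along the vane (the zero mark is at its -x), z up; turns with the dial
- index_line (a point): dial-side end of the black index line (4 mm wide, 36 long) on the white plate fixed to the base, level with the dial's top, 95 mm from the dial's axis; the line points at the axis
- clip_far (a joint): hinge of the steel clip flap on the far side (opposite the index line, at the run's +x) of the dial, 0 = folded down flat over the dial's rim, grows as it opens (1.57 = upright, stop at 1.95); a plain plate 60 long from the hinge axis to its tip, 50 wide, 6 thick; starts standing up (1.45 to 1.85) and stays at any angle by friction (about 1 N at its tip moves it)
- clip_far_hinge (a point): middle of the hinge axis of the clip flap on the far side (opposite the index line, at the run's +x), fixed on the base, 49.5 mm above the table and 125 mm from the dial's axis; the hinge axis is level and tangential to the dial, and the flap folds from outside towards the dial's axis. A 14 mm deep, 56 mm wide hinge block lies behind it (127 to 141 mm from the dial's axis), its top 0.5 mm above the hinge axis. Axes are those of run
- clip_left (a joint): hinge of the steel clip flap between the index line and the chute (125 deg counter-clockwise from the far one) of the dial, 0 = folded down flat over the dial's rim, grows as it opens (1.57 = upright, stop at 1.95); a plain plate 60 long from the hinge axis to its tip, 50 wide, 6 thick; starts standing up (1.45 to 1.85) and stays at any angle by friction (about 1 N at its tip moves it)
- clip_left_hinge (a point): middle of the hinge axis of the clip flap between the index line and the chute (125 deg counter-clockwise from the far one), fixed on the base, 49.5 mm above the table and 125 mm from the dial's axis; the hinge axis is level and tangential to the dial, and the flap folds from outside towards the dial's axis. A 14 mm deep, 56 mm wide hinge block lies behind it (127 to 141 mm from the dial's axis), its top 0.5 mm above the hinge axis. Axes are those of run
- clip_right (a joint): hinge of the steel clip flap between the index line and the catch box (125 deg clockwise from the far one) of the dial, 0 = folded down flat over the dial's rim, grows as it opens (1.57 = upright, stop at 1.95); a plain plate 60 long from the hinge axis to its tip, 50 wide, 6 thick; starts standing up (1.45 to 1.85) and stays at any angle by friction (about 1 N at its tip moves it)
- clip_right_hinge (a point): middle of the hinge axis of the clip flap between the index line and the catch box (125 deg clockwise from the far one), fixed on the base, 49.5 mm above the table and 125 mm from the dial's axis; the hinge axis is level and tangential to the dial, and the flap folds from outside towards the dial's axis. A 14 mm deep, 56 mm wide hinge block lies behind it (127 to 141 mm from the dial's axis), its top 0.5 mm above the hinge axis. Axes are those of run
- tray: oval brass tray, 208 x 138 mm, 13 high, origin under its centre; bystander, leave alone
- tweezer_case: flat plastic tweezer case 160 x 45 mm, 22.5 high, origin under its centre; bystander, leave alone
- prism: glass prism paperweight, triangular, 100 long, 48 high, origin under its centre; bystander, leave alone
- magnifier: magnifying glass lying flat, ring 82 mm across, handle to its +x up to 130 mm, 16 high, origin under the ring's centre; bystander, leave alone
- jar: closed jar, 72 mm across, 100 high, origin under its centre; bystander, leave alone
- piece: dark wooden puzzle piece 68 x 46 mm, 12 thick, lying in the catch box, origin under its centre; bystander, leave alone
- mug: white mug, 80 mm across, 90 high, origin under its centre; bystander, leave alone

How it is judged:
On the way, in this order (a step that is already met when the one before it is completed fails the run):
1. the dial reads 60 degrees (within 3) and is at rest, with all three clip flaps still up (value of joint dial between 0.9948 and 1.0996 rad and velocity of joint dial between -0.05 and 0.05 rad/s and value of joint each of clip_far, clip_left, clip_right above 0.7 rad), for 0.3 s.
2. all three clip flaps are folded down (value of joint each of clip_far, clip_left, clip_right below 0.12 rad), for 0.2 s.
At the end, for the whole second after the job is handed in: The dial reads 60 degrees within 3 degrees, all three clip flaps are folded down to within 0.12 rad of flat, and all are at rest (all of step 2 and value of joint dial between 0.9948 and 1.0996 rad and velocity of joint dial between -0.05 and 0.05 rad/s and velocity of joint clip_far between -0.05 and 0.05 rad/s and velocity of joint clip_left between -0.05 and 0.05 rad/s and velocity of joint clip_right between -0.05 and 0.05 rad/s); the robot touches nothing.
It fails at once if a bystander is pushed more than 30 mm (distance of any of tray, tweezer_case, prism, magnifier, jar, piece, mug from where it was at the start of the episode above 0.03 m).
It also fails if it takes over 58 s, if anything falls off the work surface, if the arm or the gripper's body presses on something with over 40 N, if the wrist force passes 120 N, or if a joint passes its speed limit or range.

## Working session

There is one attempt and no reset: what is moved stays moved. The work goes in short steps, Python scripts to look and compute and a tool call to move; the robot and the scene stay as the last step left them, time stands still between calls to the robot, and variables do not carry over. Pictures are saved under pics/ and viewed, and the job is handed in when it is done.

Besides the shell and the picture viewer there is one more tool, called after ">>>" as name([rows], argument=value, ...), one row to a line, values as JSON. jog_arm: Moves the arm, as the interface text tells. Its arguments: {"type":"object","properties":{"motion":{"type":"array"},"newtons":{"type":"number"}},"required":["motion"]}

```bash
mkdir -p pics; cat > h.py <<'E'
import numpy as np, cv2
from bench import get_obs, vision, ticket
from scipy.spatial.transform import Rotation as R
def save(n,f):
    im=vision.grab_frame(n); cv2.imwrite('pics/'+f,im[:,:,::-1]); return im
def proj(n,P):
    c=vision.get_calibration(n);K=np.array(c['camera_matrix']);T=np.linalg.inv(np.array(c['world_from_camera']))
    P=np.atleast_2d(P);p=P@T[:3,:3].T+T[:3,3];s=p[:,:2]/p[:,2:];r2=(s**2).sum(1,keepdims=True);s=s*(1+c['k1']*r2)
    return s*[K[0,0],K[1,1]]+[K[0,2],K[1,2]]
def back(n,uv,z):
    c=vision.get_calibration(n);K=np.array(c['camera_matrix']);T=np.array(c['world_from_camera'])
    uv=np.atleast_2d(np.array(uv,float));d=(uv-[K[0,2],K[1,2]])/[K[0,0],K[1,1]];s=d.copy()
    for _ in range(30): s=d/(1+c['k1']*(s**2).sum(1,keepdims=True))
    ray=np.c_[s,np.ones(len(s))]@T[:3,:3].T;o=T[:3,3]
    return o+ray*((z-o[2])/ray[:,2:])
E
python3 - <<'E'
from h import *
save('top','t0.png');save('side','s0.png');o=get_obs();print(o)
for n in('top','side'):print(vision.get_calibration(n))
E
```

```text
{'clock': 0.1, 'joints': array([ 1.03191102,  0.47773172,  0.02237114,  1.5563525 , -0.01152526,
        1.10931018, -0.08308562]), 'qvel': array([ 0.00023927, -0.00117081,  0.00065788, -0.00234632,  0.00022808,
       -0.00253522, -0.0004863 ]), 'tau': array([ 3.31565017e-03, -5.97767115e+01,  1.61304463e+00, -2.81959069e+01,
        1.27802684e-02,  4.97528687e-03, -1.02337424e-06]), 'tcp_pos': array([ 0.2816357 , -0.61287062,  0.24441393]), 'orientation': array([-1.38191157,  0.88740304, -0.8849948 ]), 'contact_force': array([0.91241898, 0.23030588, 0.49289526]), 'moment': array([-0.00864567, -0.01946026, -0.01098259]), 'grip_width': 0.08532865658713573}
{'camera_matrix': array([[469.7329307 ,   0.        , 280.78549114],
       [  0.        , 469.7329307 , 201.8796565 ],
       [  0.        ,   0.        ,   1.        ]]), 'k1': -0.11524708014618128, 'world_from_camera': array([[-0.00938122, -0.98551583,  0.1693238 ,  0.31211138],
       [-0.99993945,  0.0102197 ,  0.00408105,  0.02257505],
       [-0.00575238, -0.16927526, -0.98555203,  1.24582426],
       [ 0.        ,  0.        ,  0.        ,  1.        ]])}
{'camera_matrix': array([[496.44623281,   0.        , 274.91599553],
       [  0.        , 496.44623281, 213.06579194],
       [  0.        ,   0.        ,   1.        ]]), 'k1': -0.12167991536177308, 'world_from_camera': array([[-0.98043719, -0.14678132,  0.13114174,  0.3399378 ],
       [-0.19665471,  0.75875768, -0.62097803,  0.92932253],
       [-0.00835682, -0.6346196 , -0.77277948,  1.19980094],
       [ 0.        ,  0.        ,  0.        ,  1.        ]])}
```

View pics/t0.png

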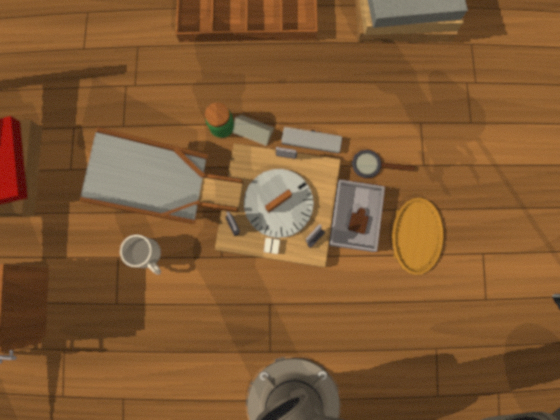

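View pics/s0.png

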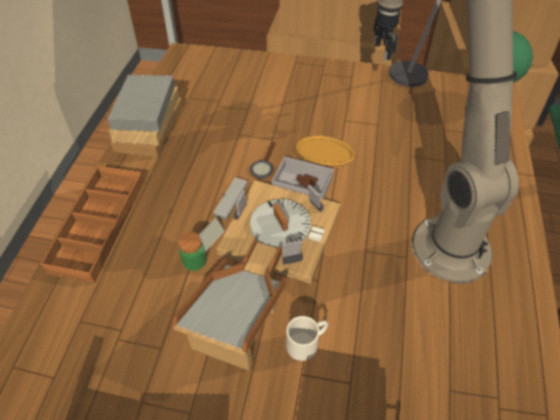

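```bash
python3 -c "
import cv2
a=cv2.imread('pics/t0.png')[120:300,180:400];cv2.imwrite('pics/t0c.png',cv2.resize(a,None,fx=3.3,fy=3.3,interpolation=2))"
```

```text
(no output)
```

View pics/t0c.png

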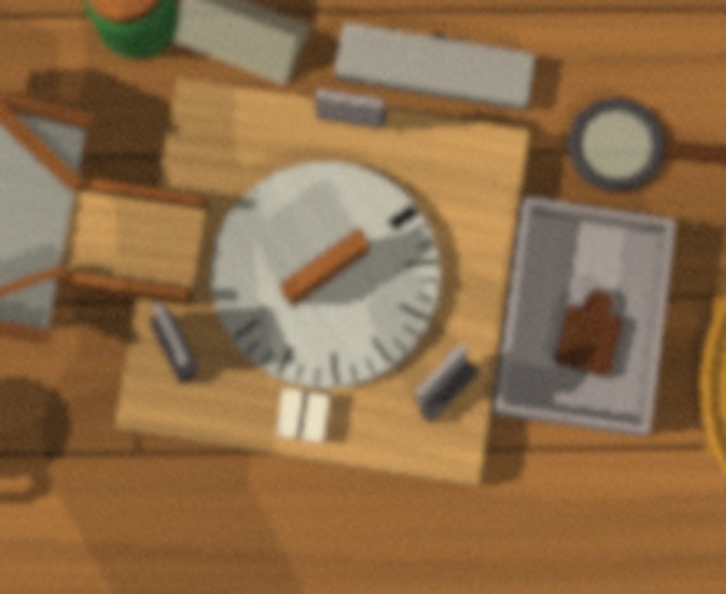

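```bash
python3 - <<'E'
from h import *
f=lambda p:np.array(p)/3.3+[180,120]-0.35
c=back('top',f([[174,80],[528,128],[480,484],[117,428]]),.03)
print(c, c.mean(0)); 
for i in range(4):
    d=c[(i+1)%4]-c[i];print(np.linalg.norm(d),np.degrees(np.arctan2(d[1],d[0]))%90)
disc=back('top',f([[212,275],[441,270],[325,160],[325,387]]),.045);print(disc,disc.mean(0))
ctr=disc.mean(0)
idx=back('top',f([[307,391],[301,441]]),.045);print(idx)
z=back('top',f([[402,217]]),.045)[0]
v=back('top',f([[286,294],[365,239]]),.09);print('vane',v,v.mean(0),np.linalg.norm(v[1]-v[0]),np.degrees(np.arctan2(*(v[1]-v[0])[1::-1])))
a=lambda p:np.degrees(np.arctan2(p[1]-ctr[1],p[0]-ctr[0]))
print('idx',a(idx[0]),a(idx[1]),np.linalg.norm(idx[0]-ctr),'zero',a(z))
E
```

```text
[[ 0.68079261  0.1564851   0.03      ]
 [ 0.63723804 -0.13091282  0.03      ]
 [ 0.35162982 -0.08481987  0.03      ]
 [ 0.39791465  0.19904274  0.03      ]] [0.51689378 0.03494879 0.03      ]
0.2906794926519596 81.38251481394795
0.28930367529920875 80.83235218519906
0.2876113155190471 80.73921209644669
0.28606134432505753 81.44428706774987
[[ 0.51650651  0.12334074  0.045     ]
 [ 0.51862903 -0.05678793  0.045     ]
 [ 0.6084671   0.03366893  0.045     ]
 [ 0.42737211  0.03519513  0.045     ]] [0.51774369 0.03385422 0.045     ]
[[0.42439314 0.04919656 0.045     ]
 [0.38568608 0.05409813 0.045     ]]
vane [[0.49372045 0.06356733 0.09      ]
 [0.53537004 0.00339871 0.09      ]] [0.51454525 0.03348302 0.09      ] 0.07317753021039691 -55.308454358171886
idx 170.6667668162781 171.28462774423673 0.09460291615567214 zero -54.22410597967704
```

```bash
cat >> h.py <<'E'
def tool():
    o=get_obs();M=R.from_rotvec(o['orientation']).as_matrix();return o,M
def delta(p,zdir=None):
    """mm in tool axes to reach world p, with tool y exactly down and z at world heading zdir(deg); returns shift in current axes & rotvec"""
    o,M=tool();d=M.T@(np.array(p)-o['tcp_pos'])*1000
    out=[np.round(d,1)]
    if zdir is not None:
        a=np.radians(zdir);z=np.array([np.cos(a),np.sin(a),0]);y=np.array([0,0,-1.]);x=np.cross(y,z)
        out.append(np.round(R.from_matrix(M.T@np.c_[x,y,z]).as_rotvec(),4))
    return out
E
python3 - <<'E'
from h import *
o,M=tool();print(M.round(3))
for zd in(-55,125):print(zd,delta([.517,.034,.16],zd))
E
```

```text
[[ 0.418 -0.001  0.909]
 [-0.909  0.001  0.418]
 [-0.002 -1.    -0.   ]]
-55 [array([-489.3,   85.2,  484. ]), array([ 1.3000e-03,  1.3907e+00, -1.3000e-03])]
125 [array([-489.3,   85.2,  484. ]), array([-1.4000e-03, -1.7509e+00, -1.3000e-03])]
```

>>> jog_arm([
  {"tx": -30, "tz": 30},
  {"tx": -30, "tz": 30},
  {"tx": -30, "tz": 30},
  {"tx": -30, "tz": 30},
  {"tx": -30, "tz": 30},
  {"tx": -30, "tz": 30},
  {"tx": -30, "tz": 30},
  {"tx": -30, "tz": 30},
  {"tx": -30, "tz": 30},
  {"tx": -30, "tz": 30},
  {"tx": -30, "tz": 30},
  {"tx": -30, "tz": 30},
])

```text
schema error: expected keys gripper, tx, ty, tz, ax, ay, az
```

>>> jog_arm([
  {"tx": -30, "tz": 30},
  {"tx": -30, "tz": 30},
  {"tx": -30, "tz": 30},
  {"tx": -30, "tz": 30},
  {"ay": -0.14},
  {"ay": -0.14},
  {"ay": -0.14},
  {"ay": -0.14},
  {"ay": -0.14},
  {"ay": -0.14},
  {"ay": -0.14},
  {"ay": -0.14},
])

```text
schema error: expected keys gripper, tx, ty, tz, ax, ay, az
```

>>> jog_arm([
  {"ay": -0.14},
  {"ay": -0.14},
  {"ay": -0.14},
  {"ay": -0.14},
  {"ay": -0.07},
  {"ty": 20},
  {"ty": 20},
  {"ty": 0},
  {"ty": 0},
])

```text
schema error: expected keys gripper, tx, ty, tz, ax, ay, az
```

```bash
python3 - <<'E'
from h import *
o,M=tool();print(o['clock'],o['tcp_pos'],o['joints'],M.round(3),o['contact_force'])
print(delta([.517,.034,.075],125))
E
```

```text
0.1 [ 0.2816357  -0.61287062  0.24441393] [ 1.03191102  0.47773172  0.02237114  1.5563525  -0.01152526  1.10931018
 -0.08308562] [[ 0.418 -0.001  0.909]
 [-0.909  0.001  0.418]
 [-0.002 -1.    -0.   ]] [0.91241898 0.23030588 0.49289526]
[array([-489.2,  170.2,  484. ]), array([-1.4000e-03, -1.7509e+00, -1.3000e-03])]
```

>>> jog_arm([
  {"gripper": 85, "tx": -30, "ty": 0, "tz": 30, "ax": 0, "ay": 0, "az": 0},
  {"gripper": 85, "tx": -30, "ty": 0, "tz": 30, "ax": 0, "ay": 0, "az": 0},
  {"gripper": 85, "tx": -30, "ty": 0, "tz": 30, "ax": 0, "ay": 0, "az": 0},
  {"gripper": 85, "tx": -30, "ty": 0, "tz": 30, "ax": 0, "ay": 0, "az": 0},
  {"gripper": 85, "tx": -30, "ty": 0, "tz": 30, "ax": 0, "ay": 0, "az": 0},
  {"gripper": 85, "tx": -30, "ty": 0, "tz": 30, "ax": 0, "ay": 0, "az": 0},
  {"gripper": 85, "tx": -30, "ty": 0, "tz": 30, "ax": 0, "ay": 0, "az": 0},
  {"gripper": 85, "tx": -30, "ty": 0, "tz": 30, "ax": 0, "ay": 0, "az": 0},
])

```text
clock: 0.9
tcp_pos: [0.3998, -0.2933, 0.2451]
orientation: [-1.383, 0.887, -0.886]
contact_force: [0.7, 0.3, 1.0]
grip_width: 0.0849
```

```bash
python3 - <<'E'
from h import *
o,M=tool();print(o['clock'],o['tcp_pos'],o['joints'],M.round(3),o['contact_force'])
print(delta([.517,.034,.16],125))
E
```

```text
0.9 [ 0.39983317 -0.29325101  0.24510925] [ 0.62468058  0.1888678  -0.1333967   1.96725663  0.0300115   0.98767075
 -0.66295637] [[ 0.418 -0.     0.909]
 [-0.909  0.     0.418]
 [-0.    -1.    -0.   ]] [0.71484845 0.31387346 0.96814703]
[array([-248.4,   85.1,  243.1]), array([-0.0000e+00, -1.7509e+00, -4.0000e-04])]
```

>>> jog_arm([
  {"gripper": 85, "tx": -31, "ty": 5, "tz": 30, "ax": 0, "ay": 0, "az": 0},
  {"gripper": 85, "tx": -31, "ty": 5, "tz": 30, "ax": 0, "ay": 0, "az": 0},
  {"gripper": 85, "tx": -31, "ty": 5, "tz": 30, "ax": 0, "ay": 0, "az": 0},
  {"gripper": 85, "tx": -31, "ty": 5, "tz": 30, "ax": 0, "ay": 0, "az": 0},
  {"gripper": 85, "tx": -31, "ty": 5, "tz": 30, "ax": 0, "ay": 0, "az": 0},
  {"gripper": 85, "tx": -31, "ty": 5, "tz": 30, "ax": 0, "ay": 0, "az": 0},
  {"gripper": 85, "tx": -31, "ty": 5, "tz": 30, "ax": 0, "ay": 0, "az": 0},
  {"gripper": 85, "tx": -31, "ty": 5, "tz": 33, "ax": 0, "ay": 0, "az": 0},
  {"gripper": 85, "tx": 0, "ty": 5, "tz": 0, "ax": 0, "ay": -0.14, "az": 0},
  {"gripper": 85, "tx": 0, "ty": 5, "tz": 0, "ax": 0, "ay": -0.14, "az": 0},
  {"gripper": 85, "tx": 0, "ty": 5, "tz": 0, "ax": 0, "ay": -0.14, "az": 0},
  {"gripper": 85, "tx": 0, "ty": 5, "tz": 0, "ax": 0, "ay": -0.14, "az": 0},
])

```text
clock: 2.1
tcp_pos: [0.5167, 0.0319, 0.1847]
orientation: [-1.524, 0.45, -0.449]
contact_force: [-0.3, 0.3, -0.1]
grip_width: 0.0851
```

>>> jog_arm([
  {"gripper": 85, "tx": 0, "ty": 5, "tz": 0, "ax": 0, "ay": -0.14, "az": 0},
  {"gripper": 85, "tx": 0, "ty": 5, "tz": 0, "ax": 0, "ay": -0.14, "az": 0},
  {"gripper": 85, "tx": 0, "ty": 5, "tz": 0, "ax": 0, "ay": -0.14, "az": 0},
  {"gripper": 85, "tx": 0, "ty": 5, "tz": 0, "ax": 0, "ay": -0.14, "az": 0},
  {"gripper": 85, "tx": 0, "ty": 0, "tz": 0, "ax": 0, "ay": -0.14, "az": 0},
  {"gripper": 85, "tx": 0, "ty": 0, "tz": 0, "ax": 0, "ay": -0.14, "az": 0},
  {"gripper": 85, "tx": 0, "ty": 0, "tz": 0, "ax": 0, "ay": -0.14, "az": 0},
  {"gripper": 85, "tx": 0, "ty": 0, "tz": 0, "ax": 0, "ay": -0.14, "az": 0},
  {"gripper": 85, "tx": 0, "ty": 0, "tz": 0, "ax": 0, "ay": -0.07, "az": 0},
  {"gripper": 85, "tx": 0, "ty": 0, "tz": 0, "ax": 0, "ay": 0, "az": 0},
  {"gripper": 85, "tx": 0, "ty": 0, "tz": 0, "ax": 0, "ay": 0, "az": 0},
])

```text
clock: 3.2
tcp_pos: [0.5168, 0.0316, 0.1651]
orientation: [-1.518, -0.476, 0.476]
contact_force: [-0.2, -0.5, 0.8]
grip_width: 0.0849
```

```bash
python3 - <<'E'
from h import *
o,M=tool();print(o['clock'],o['tcp_pos'],o['joints'],M.round(3),o['contact_force'])
print(delta([.517,.034,.075],125))
im=save('side','s1.png');cv2.imwrite('pics/s1c.png',cv2.resize(im[100:300,150:400,::-1],None,fx=3,fy=3,interpolation=2))
im=save('top','t1.png');cv2.imwrite('pics/t1c.png',cv2.resize(im[120:300,180:400,::-1],None,fx=3.3,fy=3.3,interpolation=2))
E
```

```text
3.2 [0.51678493 0.03164375 0.16507039] [ 0.38243377  0.40111886 -0.68999318  1.96939325  0.3271354   0.88342841
  0.12827982] [[ 0.821 -0.001 -0.571]
 [ 0.571  0.     0.821]
 [-0.    -1.     0.   ]] [-0.2445546  -0.46981433  0.78951753]
[array([ 1.6, 90.1,  1.8]), array([-0.0003, -0.0031, -0.0004])]
```

View pics/s1c.png

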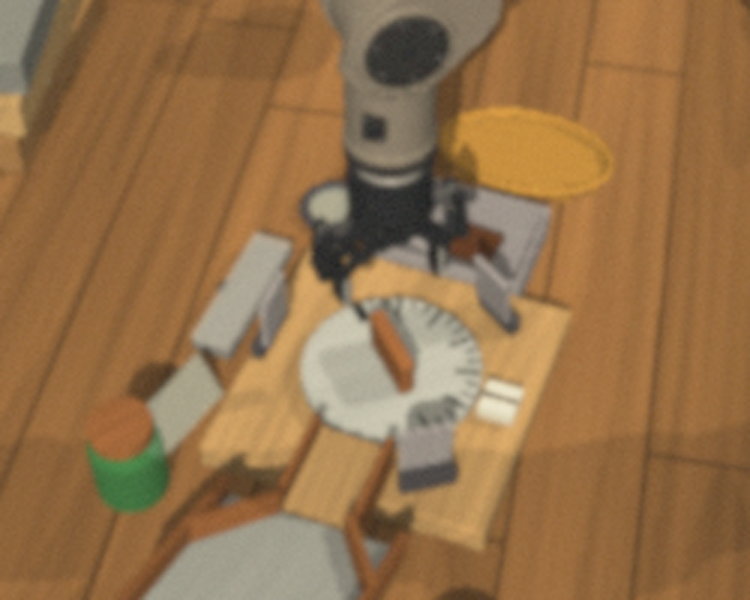

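View pics/t1c.png

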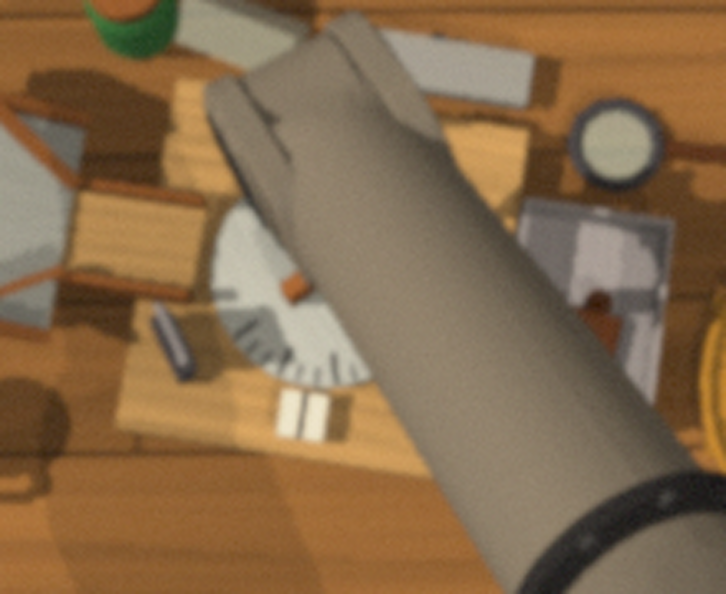

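>>> jog_arm([
  {"gripper": 85, "tx": 2, "ty": 20, "tz": 2, "ax": 0, "ay": 0, "az": 0},
  {"gripper": 60, "tx": 0, "ty": 20, "tz": 0, "ax": 0, "ay": 0, "az": 0},
  {"gripper": 60, "tx": 0, "ty": 20, "tz": 0, "ax": 0, "ay": 0, "az": 0},
  {"gripper": 60, "tx": 0, "ty": 15, "tz": 0, "ax": 0, "ay": 0, "az": 0},
  {"gripper": 60, "tx": 0, "ty": 10, "tz": 0, "ax": 0, "ay": 0, "az": 0},
  {"gripper": 50, "tx": 0, "ty": 9, "tz": 0, "ax": 0, "ay": 0, "az": 0},
  {"gripper": 40, "tx": 0, "ty": 0, "tz": 0, "ax": 0, "ay": 0, "az": 0},
  {"gripper": 40, "tx": 0, "ty": 0, "tz": 0, "ax": 0, "ay": 0, "az": 0},
], newtons=25)

```text
clock: 4.1
tcp_pos: [0.5177, 0.0347, 0.0716]
orientation: [-1.518, -0.478, 0.477]
contact_force: [-0.2, 0.0, 0.0]
grip_width: 0.04
```

>>> jog_arm([
  {"gripper": 10, "tx": 0, "ty": 0, "tz": 0, "ax": 0, "ay": 0, "az": 0},
  {"gripper": 10, "tx": 0, "ty": 0, "tz": 0, "ax": 0, "ay": 0, "az": 0},
  {"gripper": 10, "tx": 0, "ty": 0, "tz": 0, "ax": 0, "ay": 0, "az": 0},
  {"gripper": 10, "tx": 0, "ty": 0, "tz": 0, "ax": 0, "ay": 0, "az": 0},
  {"gripper": 10, "tx": 0, "ty": 0, "tz": 0, "ax": 0, "ay": 0, "az": 0},
])

```text
clock: 4.6
tcp_pos: [0.5157, 0.0329, 0.0717]
orientation: [-1.52, -0.474, 0.48]
contact_force: [-7.3, -3.4, 8.4]
grip_width: 0.0155
```

```bash
python3 - <<'E'
from h import *
o,M=tool();print(o['clock'],o['tcp_pos'],o['joints'],M.round(3),o['contact_force'],o['grip_width'])
print(delta([.517,.034,.07],125),delta([.517,.034,.07],51))
E
```

```text
4.6 [0.51570617 0.03294515 0.07170805] [ 0.29790781  0.53675387 -0.60515781  2.03259371  0.46483883  0.71287441
  0.0069354 ] [[ 0.82  -0.003 -0.572]
 [ 0.572 -0.003  0.82 ]
 [-0.004 -1.    -0.001]] [-7.30910584 -3.44252936  8.39460113] 0.015498551441713351
[array([1.7, 1.7, 0.1]), array([ 0.0008, -0.0017, -0.0045])] [array([1.7, 1.7, 0.1]), array([ 0.0036,  1.2898, -0.0033])]
```

>>> jog_arm([
  {"gripper": 10, "tx": -2, "ty": 0, "tz": 0, "ax": 0, "ay": 0, "az": 0},
  {"gripper": 10, "tx": 0, "ty": 0, "tz": 0, "ax": 0, "ay": 0.1, "az": 0},
  {"gripper": 10, "tx": 0, "ty": 0, "tz": 0, "ax": 0, "ay": 0.1, "az": 0},
  {"gripper": 10, "tx": 0, "ty": 0, "tz": 0, "ax": 0, "ay": 0.1, "az": 0},
  {"gripper": 10, "tx": 0, "ty": 0, "tz": 0, "ax": 0, "ay": 0.1, "az": 0},
  {"gripper": 10, "tx": 0, "ty": 0, "tz": 0, "ax": 0, "ay": 0.1, "az": 0},
  {"gripper": 10, "tx": 0, "ty": 0, "tz": 0, "ax": 0, "ay": 0.1, "az": 0},
  {"gripper": 10, "tx": 0, "ty": 0, "tz": 0, "ax": 0, "ay": 0.1, "az": 0},
])

```text
clock: 5.4
tcp_pos: [0.5155, 0.0329, 0.0717]
orientation: [-1.57, 0.074, -0.074]
contact_force: [-3.3, -1.5, 2.7]
grip_width: 0.0155
```

>>> jog_arm([
  {"gripper": 10, "tx": 0, "ty": 0, "tz": 0, "ax": 0, "ay": 0.1, "az": 0},
  {"gripper": 10, "tx": 0, "ty": 0, "tz": 0, "ax": 0, "ay": 0.1, "az": 0},
  {"gripper": 10, "tx": 0, "ty": 0, "tz": 0, "ax": 0, "ay": 0.1, "az": 0},
  {"gripper": 10, "tx": 0, "ty": 0, "tz": 0, "ax": 0, "ay": 0.1, "az": 0},
  {"gripper": 10, "tx": 0, "ty": 0, "tz": 0, "ax": 0, "ay": 0.1, "az": 0},
  {"gripper": 10, "tx": 0, "ty": 0, "tz": 0, "ax": 0, "ay": 0.09, "az": 0},
  {"gripper": 10, "tx": 0, "ty": 0, "tz": 0, "ax": 0, "ay": 0, "az": 0},
  {"gripper": 10, "tx": 0, "ty": 0, "tz": 0, "ax": 0, "ay": 0, "az": 0},
  {"gripper": 10, "tx": 0, "ty": 0, "tz": 0, "ax": 0, "ay": 0, "az": 0},
])

```text
clock: 6.3
tcp_pos: [0.5153, 0.033, 0.0717]
orientation: [-1.506, 0.531, -0.53]
contact_force: [-4.1, -2.2, 6.3]
grip_width: 0.0155
```

```bash
python3 - <<'E'
from h import *
o,M=tool();print(o['clock'],o['tcp_pos'],o['joints'],M.round(3),o['contact_force'],o['moment'],o['grip_width'])
print(np.degrees(np.arctan2(M[1,2],M[0,2])))
im=save('side','s2.png');cv2.imwrite('pics/s2c.png',cv2.resize(im[170:280,200:350,::-1],None,fx=5,fy=5,interpolation=2))
im=save('top','t2.png');cv2.imwrite('pics/t2c.png',cv2.resize(im[120:300,180:400,::-1],None,fx=3.3,fy=3.3,interpolation=2))
E
```

```text
6.3 [0.51527618 0.03298808 0.07168311] [ 0.05093759  0.47918965 -0.2912366   2.05175845  0.22387805  0.64120682
 -1.06784055] [[ 0.779 -0.001  0.627]
 [-0.627 -0.001  0.779]
 [-0.    -1.    -0.001]] [-4.06191558 -2.22763149  6.28126101] [-0.24943375  1.05261459 -0.07042804] 0.01551392404115349
51.14373711579136
```

View pics/s2c.png

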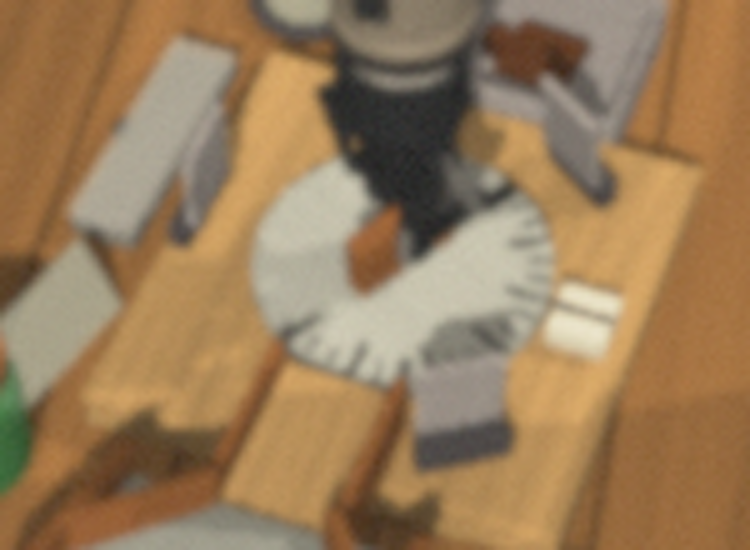

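View pics/t2c.png

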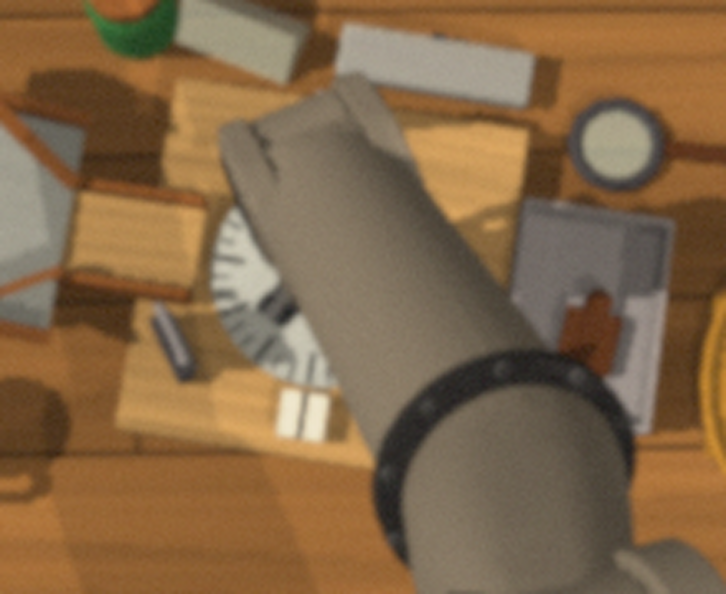

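>>> jog_arm([
  {"gripper": 30, "tx": 0, "ty": 0, "tz": 0, "ax": 0, "ay": 0, "az": 0},
  {"gripper": 40, "tx": 0, "ty": 0, "tz": 0, "ax": 0, "ay": 0, "az": 0},
  {"gripper": 50, "tx": 0, "ty": 0, "tz": 0, "ax": 0, "ay": 0, "az": 0},
  {"gripper": 50, "tx": 0, "ty": -10, "tz": 0, "ax": 0, "ay": 0, "az": 0},
  {"gripper": 50, "tx": 0, "ty": -20, "tz": 0, "ax": 0, "ay": 0, "az": 0},
  {"gripper": 50, "tx": 0, "ty": -30, "tz": 0, "ax": 0, "ay": 0, "az": 0},
  {"gripper": 85, "tx": 0, "ty": -40, "tz": 0, "ax": 0, "ay": 0, "az": 0},
  {"gripper": 85, "tx": 0, "ty": -20, "tz": 0, "ax": 0, "ay": -0.13, "az": 0},
  {"gripper": 85, "tx": 0, "ty": 0, "tz": 0, "ax": 0, "ay": -0.13, "az": 0},
  {"gripper": 85, "tx": 0, "ty": 0, "tz": 0, "ax": 0, "ay": -0.13, "az": 0},
  {"gripper": 85, "tx": 0, "ty": 0, "tz": 0, "ax": 0, "ay": -0.13, "az": 0},
])

```text
clock: 7.5
tcp_pos: [0.5161, 0.0335, 0.1924]
orientation: [-1.567, 0.12, -0.122]
contact_force: [0.1, -0.4, 0.4]
grip_width: 0.0852
```

```bash
python3 - <<'E'
from h import *
o,M=tool();print(o['clock'],o['tcp_pos'],o['joints'],M.round(3),o['contact_force'],o['moment'],o['grip_width'])
im=save('side','s3.png');cv2.imwrite('pics/s3c.png',cv2.resize(im[170:280,200:350,::-1],None,fx=5,fy=5,interpolation=2))
im=save('top','t3.png');cv2.imwrite('pics/t3c.png',cv2.resize(im[120:300,180:400,::-1],None,fx=3.3,fy=3.3,interpolation=2))
a=np.radians(-8.9);C=np.array([.5165,.034])
for r in (125,):
  print(delta([*(C+r/1000*np.array([np.cos(a),np.sin(a)])),.1],81.1))
E
```

```text
7.5 [0.51607396 0.03348422 0.19239759] [ 0.18310169  0.31381382 -0.43968206  1.96058495  0.1689474   0.90094512
 -0.49711947] [[ 0.988  0.001  0.154]
 [-0.154 -0.     0.988]
 [ 0.001 -1.     0.   ]] [ 0.11304455 -0.37804276  0.37876436] [-0.0056759   0.0036655  -0.01984091] 0.0852125287524168
[array([125.4,  92.1,   1. ]), array([-0.0003, -0.0033,  0.0008])]
```

View pics/s3c.png

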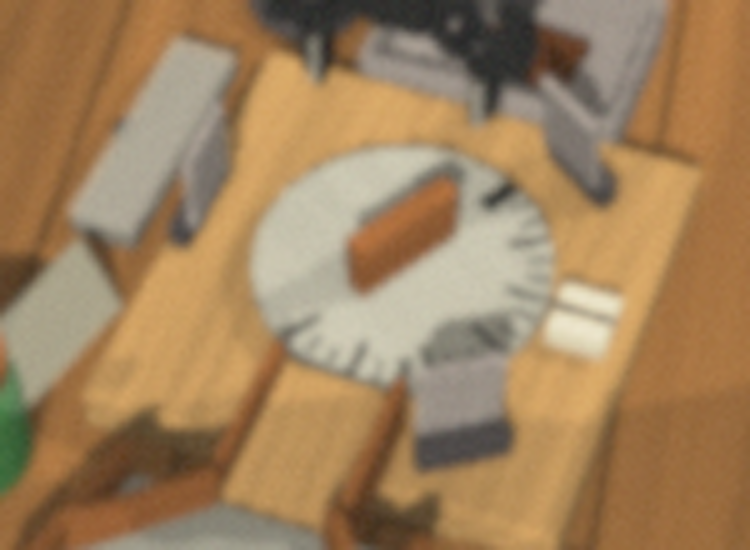

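View pics/t3c.png

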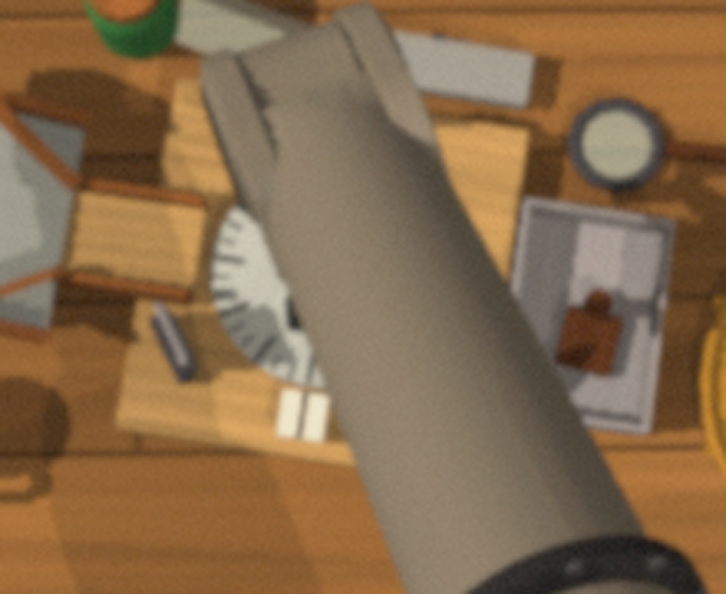

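```bash
python3 - <<'E'
from h import *
f=lambda p:np.array(p)/5+[200,170]-0.4
idx=back('side',f([[555,304],[621,322]]),.045);z=back('side',f([[486,204],[513,186]]),.045)
print(idx,z)
d=idx[0]-idx[1];u=d/np.linalg.norm(d);print('line heading',np.degrees(np.arctan2(-u[1],-u[0])))
dz=z[0]-z[1];print('zero mark heading',np.degrees(np.arctan2(-dz[1],-dz[0])),np.linalg.norm(dz))
C0=np.array([.5165,.034,.045]); print('C via idx',idx[0]+.095*u)
for C in(C0,idx[0]+.095*u):
  a=lambda p:np.degrees(np.arctan2(*(p-C)[1::-1]))
  print(a(idx[0]),a(idx.mean(0)),a(z.mean(0)),'reading',(a(z.mean(0))-a(idx.mean(0)))%360)
# overlay model
import itertools
im=cv2.imread('pics/s3.png');S=5
b=cv2.resize(im[170:280,200:350],None,fx=S,fy=S,interpolation=2)
t=np.radians(np.arange(0,360,4));yaw=np.radians(171.1)
P=[C0+.09*np.array([np.cos(x),np.sin(x),0]) for x in t]
for uv in proj('side',np.array(P)): cv2.circle(b,tuple(int(v) for v in (uv-[200,170]+.4)*S),2,(0,0,255),-1)
for k in range(19):
  h=yaw+np.radians(60-10*k)
  for r in(.075,.089):
    uv=proj('side',C0+r*np.array([np.cos(h),np.sin(h),0]))[0];cv2.circle(b,tuple(int(v) for v in (uv-[200,170]+.4)*S),2,(0,255,0) if k else (255,0,0),-1)
for r in(.095,.131):
    uv=proj('side',C0+r*np.array([np.cos(yaw),np.sin(yaw),0]))[0];cv2.circle(b,tuple(int(v) for v in (uv-[200,170]+.4)*S),3,(255,0,255),-1)
cv2.imwrite('pics/ov.png',b)
E
```

```text
[[0.42047782 0.04588578 0.045     ]
 [0.38072025 0.05163953 0.045     ]] [[ 0.47301105 -0.02142177  0.045     ]
 [ 0.45929334 -0.03856788  0.045     ]]
line heading 171.76527420268897
zero mark heading -128.66148622883833 0.02195825154056759
C via idx [0.51449834 0.03227904 0.045     ]
172.943731091931 172.74115272090862 -128.19382985118483 reading 59.06501742790658
171.76527420268897 171.76527420268897 -127.82387653184243 reading 60.410849265468585
```

View pics/ov.png

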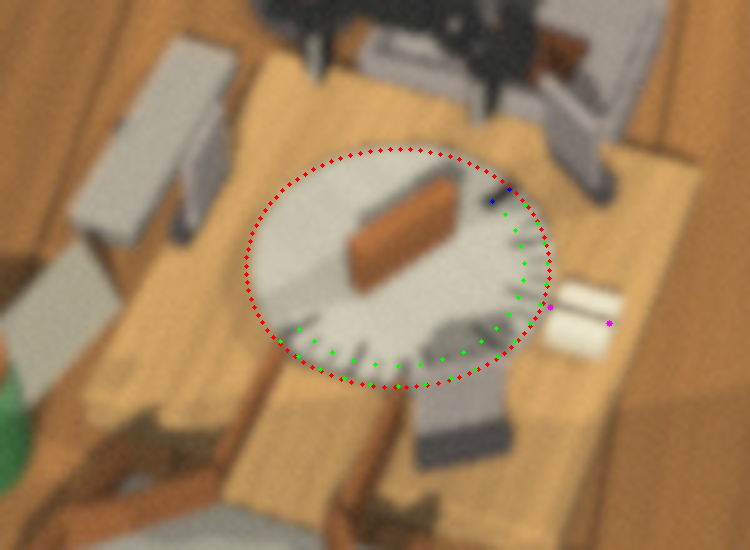

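>>> jog_arm([
  {"gripper": 85, "tx": 30, "ty": 0, "tz": 0, "ax": 0, "ay": 0, "az": 0},
  {"gripper": 85, "tx": 35, "ty": 0, "tz": 0, "ax": 0, "ay": 0, "az": 0},
  {"gripper": 85, "tx": 35, "ty": 0, "tz": 0, "ax": 0, "ay": 0, "az": 0},
  {"gripper": 85, "tx": 25, "ty": 0, "tz": 1, "ax": 0, "ay": 0, "az": 0},
  {"gripper": 85, "tx": 0, "ty": 25, "tz": 0, "ax": 0, "ay": 0, "az": 0},
  {"gripper": 85, "tx": 0, "ty": 30, "tz": 0, "ax": 0, "ay": 0, "az": 0},
  {"gripper": 85, "tx": 0, "ty": 25, "tz": 0, "ax": 0, "ay": 0, "az": 0},
  {"gripper": 85, "tx": 0, "ty": 12, "tz": 0, "ax": 0, "ay": 0, "az": 0},
  {"gripper": 85, "tx": 0, "ty": 0, "tz": 0, "ax": 0, "ay": 0, "az": 0},
])

```text
clock: 8.5
tcp_pos: [0.6383, 0.0144, 0.0979]
orientation: [-1.568, 0.129, -0.124]
contact_force: [0.5, -0.4, 0.1]
grip_width: 0.0853
```

```bash
python3 - <<'E'
from h import *
o,M=tool();print(o['clock'],o['tcp_pos'],o['contact_force'])
im=save('side','s4.png');cv2.imwrite('pics/s4c.png',cv2.resize(im[150:280,200:350,::-1],None,fx=4,fy=4,interpolation=2))
E
```

```text
8.5 [0.63830148 0.01438448 0.09786331] [ 0.49467331 -0.44967853  0.12011437]
```

View pics/s4c.png

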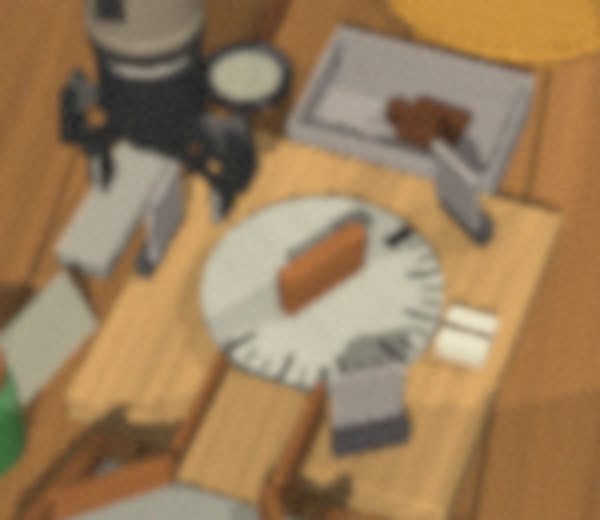

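```bash
python3 - <<'E'
from h import *
o,M=tool()
for dy in(0,.0075,.014):
  for s in(-.046,.046):
    print(dy,s,(proj('side',o['tcp_pos']+M@[s,dy,0])[0]-[200,150]+.4)*4)
E
```

```text
0 -0.046 [217.06561597 216.25380208]
0 0.046 [102.04836656 183.74957002]
0.0075 -0.046 [217.49244137 222.90765453]
0.0075 0.046 [102.91489759 190.42674343]
0.014 -0.046 [217.8598064  228.63176733]
0.014 0.046 [103.66089682 196.17184239]
```

>>> jog_arm([
  {"gripper": 85, "tx": -15, "ty": -3, "tz": 0, "ax": 0, "ay": 0, "az": 0},
  {"gripper": 85, "tx": -15, "ty": 0, "tz": 0, "ax": 0, "ay": 0, "az": 0},
  {"gripper": 85, "tx": -15, "ty": 0, "tz": 0, "ax": 0, "ay": 0, "az": 0},
  {"gripper": 85, "tx": -15, "ty": 0, "tz": 0, "ax": 0, "ay": 0, "az": 0},
  {"gripper": 85, "tx": -10, "ty": 0, "tz": 0, "ax": 0, "ay": 0, "az": 0},
  {"gripper": 85, "tx": -8, "ty": 0, "tz": 0, "ax": 0, "ay": 0, "az": 0},
  {"gripper": 85, "tx": -7, "ty": 0, "tz": 0, "ax": 0, "ay": 0, "az": 0},
  {"gripper": 85, "tx": 0, "ty": 0, "tz": 0, "ax": 0, "ay": 0, "az": 0},
])

```text
clock: 9.35
tcp_pos: [0.5548, 0.0282, 0.1025]
orientation: [-1.567, 0.126, -0.125]
contact_force: [0.0, 0.2, -0.4]
grip_width: 0.0852
```

```bash
python3 - <<'E'
from h import *
o,M=tool();print(o['clock'],o['tcp_pos'],o['contact_force'])
im=save('side','s5.png');cv2.imwrite('pics/s5c.png',cv2.resize(im[150:280,200:350,::-1],None,fx=4,fy=4,interpolation=2))
E
```

```text
9.35 [0.55484277 0.02817506 0.10254163] [ 0.02732834  0.21856298 -0.35982167]
```

View pics/s5c.png

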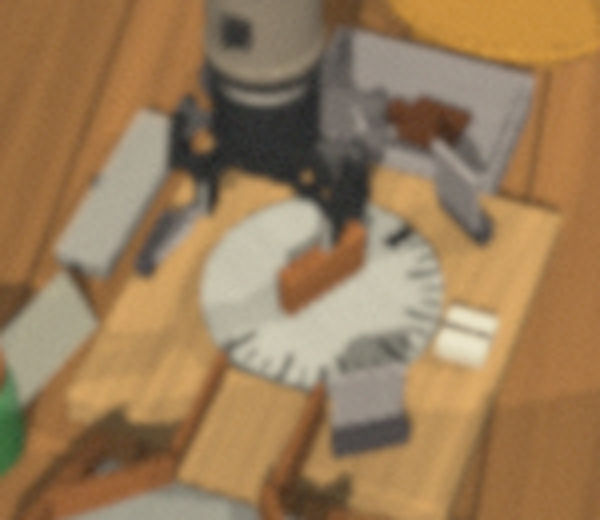

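>>> jog_arm([
  {"gripper": 85, "tx": 0, "ty": -35, "tz": 0, "ax": 0, "ay": 0, "az": 0},
  {"gripper": 0, "tx": 25, "ty": 0, "tz": 0, "ax": 0, "ay": 0, "az": 0},
  {"gripper": 0, "tx": 25, "ty": 0, "tz": 0, "ax": 0, "ay": 0, "az": 0},
  {"gripper": 0, "tx": 12, "ty": 0, "tz": 0, "ax": 0, "ay": 0, "az": 0},
  {"gripper": 0, "tx": 0, "ty": 0, "tz": 0, "ax": 0, "ay": 0, "az": 0},
  {"gripper": 0, "tx": 0, "ty": 10, "tz": 0, "ax": 0, "ay": 0, "az": 0},
  {"gripper": 0, "tx": -4, "ty": 10, "tz": 0, "ax": 0, "ay": 0, "az": 0},
  {"gripper": 0, "tx": -5, "ty": 10, "tz": 0, "ax": 0, "ay": 0, "az": 0},
  {"gripper": 0, "tx": -5, "ty": 10, "tz": 0, "ax": 0, "ay": 0, "az": 0},
])

```text
clock: 10.3
tcp_pos: [0.6003, 0.0213, 0.0965]
orientation: [-1.567, 0.127, -0.122]
contact_force: [-0.1, 0.2, 1.1]
grip_width: 0.0002
```

>>> jog_arm([
  {"gripper": 0, "tx": -4, "ty": 10, "tz": 0, "ax": 0, "ay": 0, "az": 0},
  {"gripper": 0, "tx": -3, "ty": 10, "tz": 0, "ax": 0, "ay": 0, "az": 0},
  {"gripper": 0, "tx": 0, "ty": 5, "tz": 0, "ax": 0, "ay": 0, "az": 0},
  {"gripper": 0, "tx": 0, "ty": 4, "tz": 0, "ax": 0, "ay": 0, "az": 0},
  {"gripper": 0, "tx": 0, "ty": 0, "tz": 0, "ax": 0, "ay": 0, "az": 0},
])

```text
clock: 10.8
tcp_pos: [0.5959, 0.0214, 0.0677]
orientation: [-1.567, 0.126, -0.125]
contact_force: [0.7, -0.3, 0.4]
grip_width: 0.0001
```

```bash
python3 - <<'E'
from h import *
o,M=tool();print(o['clock'],o['tcp_pos'],o['contact_force'],o['grip_width'])
im=save('side','s6.png');cv2.imwrite('pics/s6c.png',cv2.resize(im[150:280,200:350,::-1],None,fx=4,fy=4,interpolation=2))
E
```

```text
10.8 [0.59594764 0.021361   0.06766381] [ 0.69531301 -0.33341585  0.40675709] 6.0046905639466015e-05
```

View pics/s6c.png

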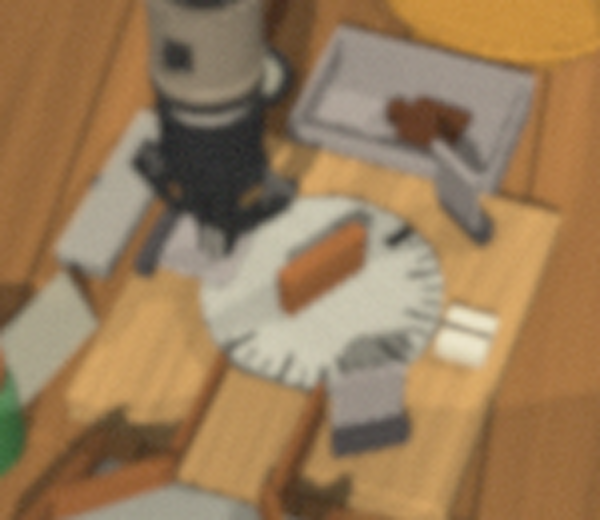

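Nearly flat, no force yet; press in small steps until contact.

>>> jog_arm([
  {"gripper": 0, "tx": 0, "ty": 1, "tz": 0, "ax": 0, "ay": 0, "az": 0},
  {"gripper": 0, "tx": 0, "ty": 1, "tz": 0, "ax": 0, "ay": 0, "az": 0},
  {"gripper": 0, "tx": 0, "ty": 0, "tz": 0, "ax": 0, "ay": 0, "az": 0},
])

```text
clock: 11.15
tcp_pos: [0.5964, 0.0215, 0.0667]
orientation: [-1.567, 0.125, -0.127]
contact_force: [1.1, -0.1, -0.1]
grip_width: 0.0002
```

>>> jog_arm([
  {"gripper": 0, "tx": 0, "ty": 1, "tz": 0, "ax": 0, "ay": 0, "az": 0},
  {"gripper": 0, "tx": 0, "ty": 1, "tz": 0, "ax": 0, "ay": 0, "az": 0},
  {"gripper": 0, "tx": 0, "ty": 0, "tz": 0, "ax": 0, "ay": 0, "az": 0},
])

```text
clock: 11.45
tcp_pos: [0.5965, 0.0215, 0.0662]
orientation: [-1.568, 0.125, -0.127]
contact_force: [-4.9, -0.6, 15.4]
grip_width: -0.0003
```

>>> jog_arm([
  {"gripper": 0, "tx": 0, "ty": -10, "tz": 0, "ax": 0, "ay": 0, "az": 0},
  {"gripper": 0, "tx": 0, "ty": -30, "tz": 0, "ax": 0, "ay": 0, "az": 0},
  {"gripper": 85, "tx": 0, "ty": -40, "tz": 0, "ax": 0, "ay": 0, "az": 0},
  {"gripper": 85, "tx": 0, "ty": -40, "tz": 0, "ax": 0, "ay": -0.12, "az": 0},
  {"gripper": 85, "tx": 0, "ty": 0, "tz": 0, "ax": 0, "ay": -0.14, "az": 0},
  {"gripper": 85, "tx": 0, "ty": 0, "tz": 0, "ax": 0, "ay": -0.14, "az": 0},
  {"gripper": 85, "tx": 0, "ty": 0, "tz": 0, "ax": 0, "ay": -0.14, "az": 0},
  {"gripper": 85, "tx": 0, "ty": 0, "tz": 0, "ax": 0, "ay": -0.14, "az": 0},
  {"gripper": 85, "tx": 0, "ty": 0, "tz": 0, "ax": 0, "ay": -0.14, "az": 0},
  {"gripper": 85, "tx": 0, "ty": 0, "tz": 0, "ax": 0, "ay": -0.14, "az": 0},
  {"gripper": 85, "tx": 0, "ty": 0, "tz": 0, "ax": 0, "ay": 0, "az": 0},
])

```text
clock: 12.55
tcp_pos: [0.5958, 0.0213, 0.1843]
orientation: [-1.478, -0.626, 0.626]
contact_force: [0.3, -0.4, -0.8]
grip_width: 0.0849
```

```bash
cat >> h.py <<'E'
C=np.array([.516,.0335])
def cl(h,r,z): a=np.radians(h);return [*(C+r*np.array([np.cos(a),np.sin(a)])),z]
E
python3 - <<'E'
from h import *
o,M=tool();print(o['clock'],o['tcp_pos'],o['joints'],o['contact_force'],o['grip_width'])
print(delta(cl(-133.9,.125,.101),136.1))
im=save('side','s7.png');cv2.imwrite('pics/s7c.png',cv2.resize(im[150:280,200:350,::-1],None,fx=4,fy=4,interpolation=2))
E
```

```text
12.55 [0.5958457  0.02128142 0.18432584] [ 0.32927334  0.48492268 -0.62062729  1.77586447  0.33054338  0.98679615
  0.37923977] [ 0.32176991 -0.42386751 -0.77908708] 0.08485168733441543
[array([-171.8,   83.3,   65.3]), array([-0.0003, -0.0037,  0.0001])]
```

View pics/s7c.png

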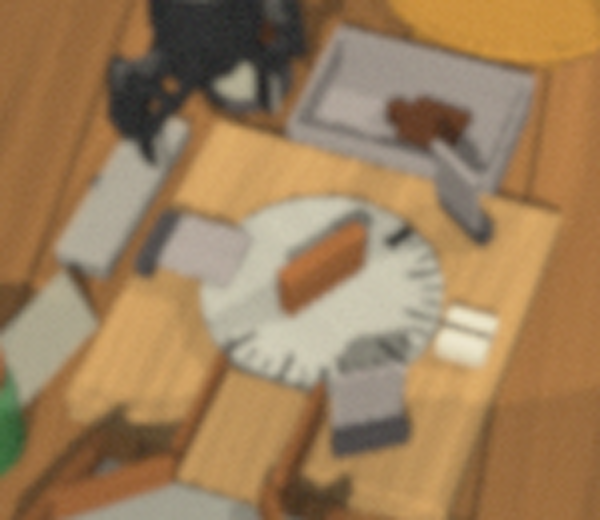

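>>> jog_arm([
  {"gripper": 85, "tx": -27, "ty": 0, "tz": 11, "ax": 0, "ay": 0, "az": 0},
  {"gripper": 85, "tx": -27, "ty": 0, "tz": 11, "ax": 0, "ay": 0, "az": 0},
  {"gripper": 85, "tx": -27, "ty": 0, "tz": 11, "ax": 0, "ay": 0, "az": 0},
  {"gripper": 85, "tx": -27, "ty": 0, "tz": 11, "ax": 0, "ay": 0, "az": 0},
  {"gripper": 85, "tx": -27, "ty": 0, "tz": 11, "ax": 0, "ay": 0, "az": 0},
  {"gripper": 85, "tx": -27, "ty": 0, "tz": 10, "ax": 0, "ay": 0, "az": 0},
  {"gripper": 85, "tx": 0, "ty": 20, "tz": 0, "ax": 0, "ay": 0, "az": 0},
  {"gripper": 85, "tx": 0, "ty": 20, "tz": 0, "ax": 0, "ay": 0, "az": 0},
  {"gripper": 85, "tx": 0, "ty": 0, "tz": 0, "ax": 0, "ay": 0, "az": 0},
])

```text
clock: 13.5
tcp_pos: [0.4348, -0.0496, 0.1428]
orientation: [-1.478, -0.62, 0.625]
contact_force: [-0.5, -0.5, 0.7]
grip_width: 0.085
```

```bash
python3 - <<'E'
from h import *
o,M=tool();print(o['clock'],o['tcp_pos'],o['joints'],o['contact_force'],o['grip_width'])
print(delta(cl(-133.9,.115,.101),136.1))
im=save('side','s8.png');cv2.imwrite('pics/s8c.png',cv2.resize(im[130:280,200:380,::-1],None,fx=4,fy=4,interpolation=2))
E
```

```text
13.5 [ 0.43478243 -0.04961184  0.14284077] [ 0.54143901  0.29918616 -0.65051874  2.16091163  0.26097217  0.76071734
  0.51754164] [-0.5378621  -0.48261815  0.70660303] 0.08495430254194306
[array([ 1.3, 41.8, -1. ]), array([-0.0027, -0.008 , -0.0022])]
```

View pics/s8c.png

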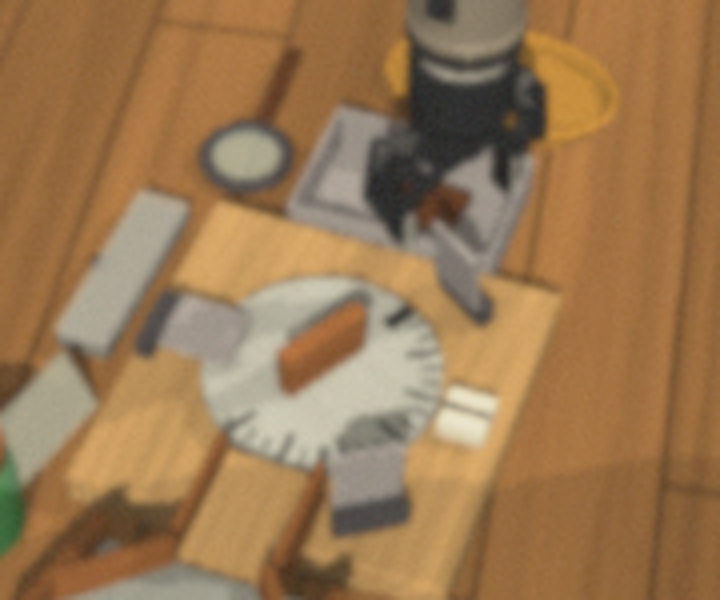

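>>> jog_arm([
  {"gripper": 85, "tx": 0, "ty": 15, "tz": 0, "ax": 0, "ay": 0, "az": 0},
  {"gripper": 85, "tx": 0, "ty": 15, "tz": 0, "ax": 0, "ay": 0, "az": 0},
  {"gripper": 85, "tx": 0, "ty": 11, "tz": 0, "ax": 0, "ay": 0, "az": 0},
  {"gripper": 85, "tx": 0, "ty": 0, "tz": 0, "ax": 0, "ay": 0, "az": 0},
])

```text
clock: 13.95
tcp_pos: [0.4362, -0.0492, 0.1028]
orientation: [-1.478, -0.624, 0.626]
contact_force: [0.0, -0.6, 0.6]
grip_width: 0.0848
```

```bash
python3 - <<'E'
from h import *
o,M=tool();print(o['clock'],o['tcp_pos'],o['joints'],o['contact_force'],o['grip_width'])
print(delta(cl(-133.9,.115,.101),136.1))
im=save('side','s9.png');cv2.imwrite('pics/s9c.png',cv2.resize(im[130:280,200:380,::-1],None,fx=4,fy=4,interpolation=2))
E
```

```text
13.95 [ 0.43615899 -0.04924649  0.10283923] [ 0.49669488  0.37042578 -0.61225104  2.19033608  0.33943472  0.67339309
  0.44690578] [ 0.01472391 -0.5901996   0.55680475] 0.08484990258929395
[array([-0. ,  1.8, -0.2]), array([-0.0012, -0.0051, -0.0008])]
```

View pics/s9c.png

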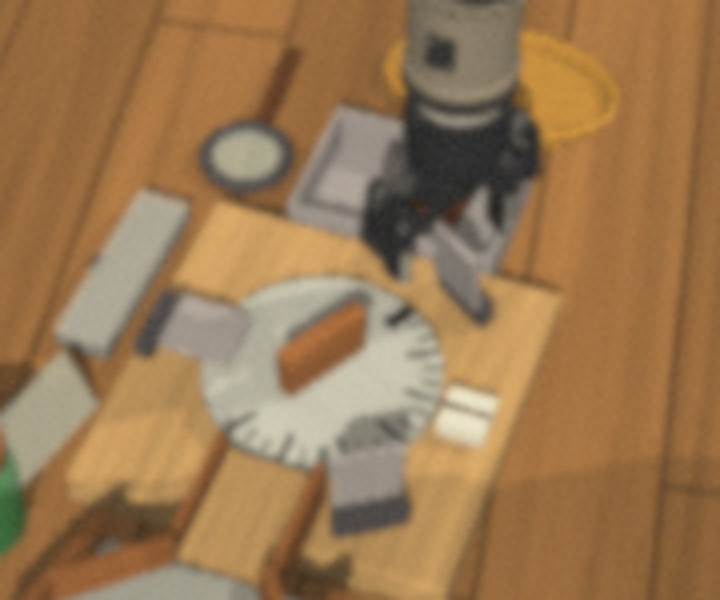

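>>> jog_arm([
  {"gripper": 85, "tx": 15, "ty": 1, "tz": 0, "ax": 0, "ay": 0, "az": 0},
  {"gripper": 85, "tx": 15, "ty": 0, "tz": 0, "ax": 0, "ay": 0, "az": 0},
  {"gripper": 85, "tx": 15, "ty": 0, "tz": 0, "ax": 0, "ay": 0, "az": 0},
  {"gripper": 85, "tx": 12, "ty": 0, "tz": 0, "ax": 0, "ay": 0, "az": 0},
  {"gripper": 85, "tx": 10, "ty": 0, "tz": 0, "ax": 0, "ay": 0, "az": 0},
  {"gripper": 85, "tx": 8, "ty": 0, "tz": 0, "ax": 0, "ay": 0, "az": 0},
  {"gripper": 85, "tx": 0, "ty": 0, "tz": 0, "ax": 0, "ay": 0, "az": 0},
])

```text
clock: 14.7
tcp_pos: [0.4897, 0.0056, 0.1025]
orientation: [-1.478, -0.627, 0.625]
contact_force: [-0.7, -1.1, -0.2]
grip_width: 0.0849
```

```bash
python3 - <<'E'
from h import *
o,M=tool();print(o['clock'],o['tcp_pos'],o['contact_force'])
print(delta(cl(-133.9,.1,.137),136.1))
im=save('side','s10.png');cv2.imwrite('pics/s10c.png',cv2.resize(im[130:280,200:380,::-1],None,fx=4,fy=4,interpolation=2))
E
```

```text
14.7 [0.4896814  0.00560553 0.10245349] [-0.67571242 -1.13980609 -0.17760203]
[array([-61.6, -34.6,   0.2]), array([ 0.0001, -0.0033,  0.0013])]
```

View pics/s10c.png

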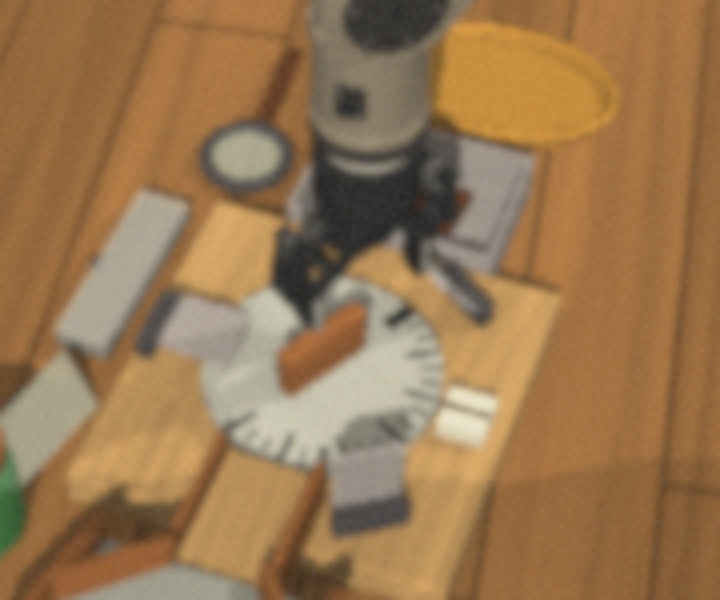

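>>> jog_arm([
  {"gripper": 85, "tx": 0, "ty": -35, "tz": 0, "ax": 0, "ay": 0, "az": 0},
  {"gripper": 0, "tx": -25, "ty": 0, "tz": 0, "ax": 0, "ay": 0, "az": 0},
  {"gripper": 0, "tx": -25, "ty": 0, "tz": 0, "ax": 0, "ay": 0, "az": 0},
  {"gripper": 0, "tx": -12, "ty": 0, "tz": 0, "ax": 0, "ay": 0, "az": 0},
  {"gripper": 0, "tx": 0, "ty": 0, "tz": 0, "ax": 0, "ay": 0, "az": 0},
  {"gripper": 0, "tx": 0, "ty": 10, "tz": 0, "ax": 0, "ay": 0, "az": 0},
  {"gripper": 0, "tx": 4, "ty": 10, "tz": 0, "ax": 0, "ay": 0, "az": 0},
  {"gripper": 0, "tx": 5, "ty": 10, "tz": 0, "ax": 0, "ay": 0, "az": 0},
  {"gripper": 0, "tx": 5, "ty": 10, "tz": 0, "ax": 0, "ay": 0, "az": 0},
])

```text
clock: 15.65
tcp_pos: [0.4582, -0.0274, 0.0971]
orientation: [-1.478, -0.631, 0.623]
contact_force: [0.3, 0.1, 0.8]
grip_width: 0.0001
```

>>> jog_arm([
  {"gripper": 0, "tx": 4, "ty": 10, "tz": 0, "ax": 0, "ay": 0, "az": 0},
  {"gripper": 0, "tx": 2, "ty": 10, "tz": 0, "ax": 0, "ay": 0, "az": 0},
  {"gripper": 0, "tx": 0, "ty": 5, "tz": 0, "ax": 0, "ay": 0, "az": 0},
  {"gripper": 0, "tx": 0, "ty": 4, "tz": 0, "ax": 0, "ay": 0, "az": 0},
  {"gripper": 0, "tx": 0, "ty": 1, "tz": 0, "ax": 0, "ay": 0, "az": 0},
  {"gripper": 0, "tx": 0, "ty": 0, "tz": 0, "ax": 0, "ay": 0, "az": 0},
])

```text
clock: 16.25
tcp_pos: [0.4592, -0.0261, 0.0672]
orientation: [-1.479, -0.625, 0.625]
contact_force: [0.5, -0.3, 0.4]
grip_width: -0.0003
```

```bash
python3 - <<'E'
from h import *
o,M=tool();print(o['clock'],o['tcp_pos'],o['contact_force'])
print(delta(cl(-133.9,.08,.066),136.1))
im=save('side','s11.png');cv2.imwrite('pics/s11c.png',cv2.resize(im[130:280,200:380,::-1],None,fx=4,fy=4,interpolation=2))
E
```

```text
16.25 [ 0.45918101 -0.02606251  0.06721641] [ 0.46352412 -0.29577424  0.43773387]
[array([2.3, 1.2, 0.4]), array([-0.0001, -0.005 , -0.0005])]
```

View pics/s11c.png

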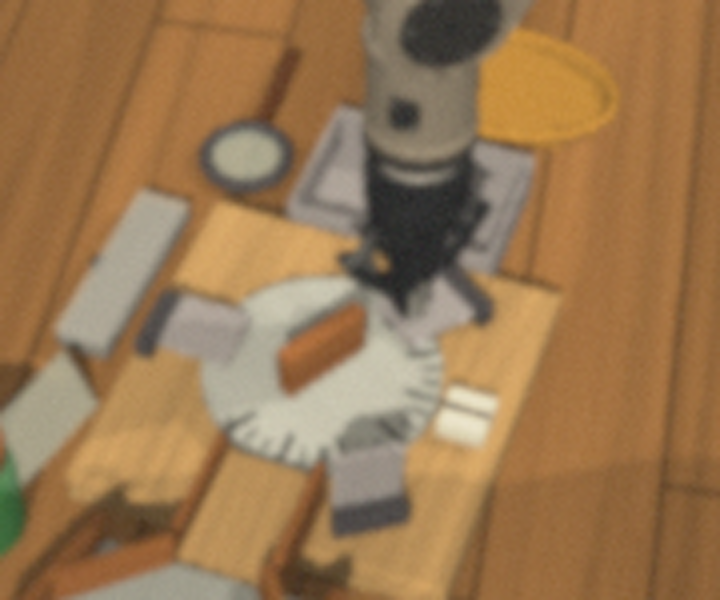

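>>> jog_arm([
  {"gripper": 0, "tx": 0, "ty": 1, "tz": 0, "ax": 0, "ay": 0, "az": 0},
  {"gripper": 0, "tx": 0, "ty": 1, "tz": 0, "ax": 0, "ay": 0, "az": 0},
  {"gripper": 0, "tx": 0, "ty": 0.5, "tz": 0, "ax": 0, "ay": 0, "az": 0},
  {"gripper": 0, "tx": 0, "ty": 0, "tz": 0, "ax": 0, "ay": 0, "az": 0},
])

```text
clock: 16.7
tcp_pos: [0.4598, -0.026, 0.0661]
orientation: [-1.481, -0.625, 0.625]
contact_force: [-4.7, -1.0, 17.1]
grip_width: 0.0003
```

>>> jog_arm([
  {"gripper": 0, "tx": 0, "ty": -10, "tz": 0, "ax": 0, "ay": 0, "az": 0},
  {"gripper": 0, "tx": 0, "ty": -30, "tz": 0, "ax": 0, "ay": 0, "az": 0},
  {"gripper": 85, "tx": 0, "ty": -40, "tz": 0, "ax": 0, "ay": 0, "az": 0},
  {"gripper": 85, "tx": 0, "ty": -40, "tz": 0, "ax": 0, "ay": -0.1, "az": 0},
  {"gripper": 85, "tx": 0, "ty": 0, "tz": 0, "ax": 0, "ay": -0.14, "az": 0},
  {"gripper": 85, "tx": 0, "ty": 0, "tz": 0, "ax": 0, "ay": -0.14, "az": 0},
  {"gripper": 85, "tx": 0, "ty": 0, "tz": 0, "ax": 0, "ay": -0.14, "az": 0},
  {"gripper": 85, "tx": 0, "ty": 0, "tz": 0, "ax": 0, "ay": -0.14, "az": 0},
  {"gripper": 85, "tx": 0, "ty": 0, "tz": 0, "ax": 0, "ay": -0.14, "az": 0},
  {"gripper": 85, "tx": 0, "ty": 0, "tz": 0, "ax": 0, "ay": -0.14, "az": 0},
  {"gripper": 85, "tx": 0, "ty": 0, "tz": 0, "ax": 0, "ay": -0.14, "az": 0},
  {"gripper": 85, "tx": 0, "ty": 0, "tz": 0, "ax": 0, "ay": -0.14, "az": 0},
])

```text
clock: 17.9
tcp_pos: [0.4594, -0.0259, 0.1851]
orientation: [-0.959, -1.536, 1.536]
contact_force: [-0.5, 0.2, 0.7]
grip_width: 0.0854
```

```bash
python3 - <<'E'
from h import *
o,M=tool();print(o['clock'],o['tcp_pos'],o['joints'],o['contact_force'],o['grip_width'])
print(delta(cl(116.1,.122,.101),206.1))
E
```

```text
17.9 [ 0.45936324 -0.02590149  0.18510518] [ 0.71821535  0.32943224 -0.92655813  2.06669524  0.33694275  0.90045802
  1.62976557] [-0.54218501  0.23561206  0.72671469] 0.08535562392794628
[array([150.5,  84. , -76.9]), array([ 0.0001, -0.0007, -0.0005])]
```

>>> jog_arm([
  {"gripper": 85, "tx": 25, "ty": 0, "tz": -13, "ax": 0, "ay": 0, "az": 0},
  {"gripper": 85, "tx": 25, "ty": 0, "tz": -13, "ax": 0, "ay": 0, "az": 0},
  {"gripper": 85, "tx": 25, "ty": 0, "tz": -13, "ax": 0, "ay": 0, "az": 0},
  {"gripper": 85, "tx": 25, "ty": 0, "tz": -13, "ax": 0, "ay": 0, "az": 0},
  {"gripper": 85, "tx": 25, "ty": 0, "tz": -13, "ax": 0, "ay": 0, "az": 0},
  {"gripper": 85, "tx": 25, "ty": 0, "tz": -12, "ax": 0, "ay": 0, "az": 0},
  {"gripper": 85, "tx": 0, "ty": 30, "tz": 0, "ax": 0, "ay": 0, "az": 0},
  {"gripper": 85, "tx": 0, "ty": 0, "tz": 0, "ax": 0, "ay": 0, "az": 0},
])

```text
clock: 18.7
tcp_pos: [0.4617, 0.1424, 0.1528]
orientation: [-0.958, -1.529, 1.536]
contact_force: [-0.9, -0.5, -1.0]
grip_width: 0.0854
```

```bash
python3 - <<'E'
from h import *
o,M=tool();print(o['clock'],o['tcp_pos'],o['joints'],o['contact_force'],o['grip_width'])
print(delta(cl(116.1,.122,.101),206.1))
im=save('side','s12.png');cv2.imwrite('pics/s12c.png',cv2.resize(im[130:280,200:380,::-1],None,fx=4,fy=4,interpolation=2))
im=save('top','t12.png');cv2.imwrite('pics/t12c.png',cv2.resize(im[120:300,180:400,::-1],None,fx=3.3,fy=3.3,interpolation=2))
E
```

```text
18.7 [0.46173028 0.14242295 0.15276611] [ 0.32281505  0.43101135 -0.91041823  2.043207    0.44169185  0.8782183
  1.18631651] [-0.87282939 -0.54147009 -0.98961245] 0.08538194059230446
[array([ 0.3, 51.8, -1.1]), array([-0.0046, -0.0046,  0.0006])]
```

View pics/s12c.png

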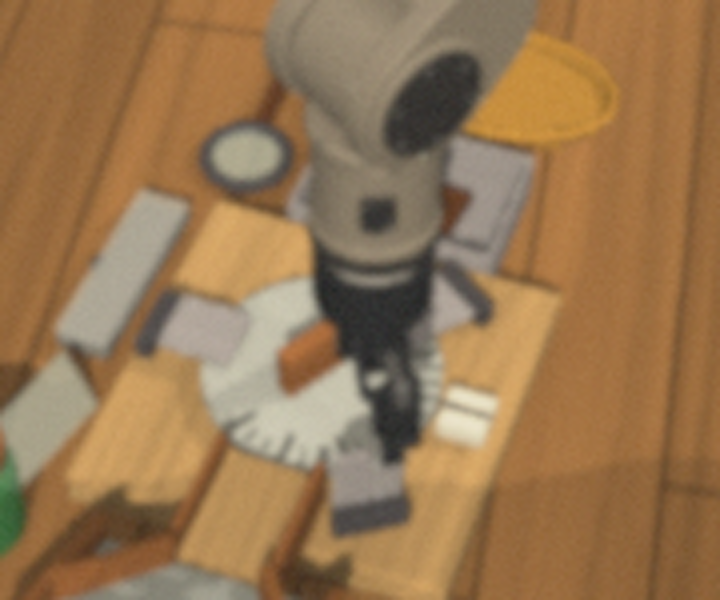

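View pics/t12c.png

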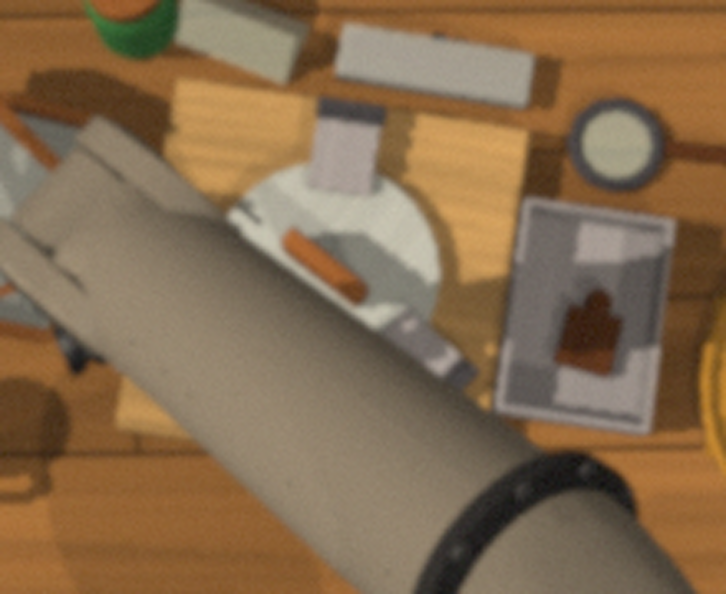

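>>> jog_arm([
  {"gripper": 85, "tx": 0, "ty": 20, "tz": -1, "ax": 0, "ay": 0, "az": 0},
  {"gripper": 85, "tx": 0, "ty": 20, "tz": 0, "ax": 0, "ay": 0, "az": 0},
  {"gripper": 85, "tx": 0, "ty": 11, "tz": 0, "ax": 0, "ay": 0, "az": 0},
  {"gripper": 85, "tx": 0, "ty": 0, "tz": 0, "ax": 0, "ay": 0, "az": 0},
])

```text
clock: 19.2
tcp_pos: [0.4643, 0.1423, 0.1034]
orientation: [-0.962, -1.53, 1.532]
contact_force: [0.3, -0.6, -0.2]
grip_width: 0.0853
```

```bash
python3 - <<'E'
from h import *
o,M=tool();print(o['clock'],o['tcp_pos'],o['contact_force'])
print(delta(cl(116.1,.122,.101),206.1))
im=save('side','s13.png');cv2.imwrite('pics/s13c.png',cv2.resize(im[130:280,200:380,::-1],None,fx=4,fy=4,interpolation=2))
E
```

```text
19.2 [0.46427712 0.14232525 0.10340852] [ 0.28152053 -0.60409374 -0.15656294]
[array([1.5, 2.4, 1.4]), array([-0.0016, -0.0074, -0.    ])]
```

View pics/s13c.png

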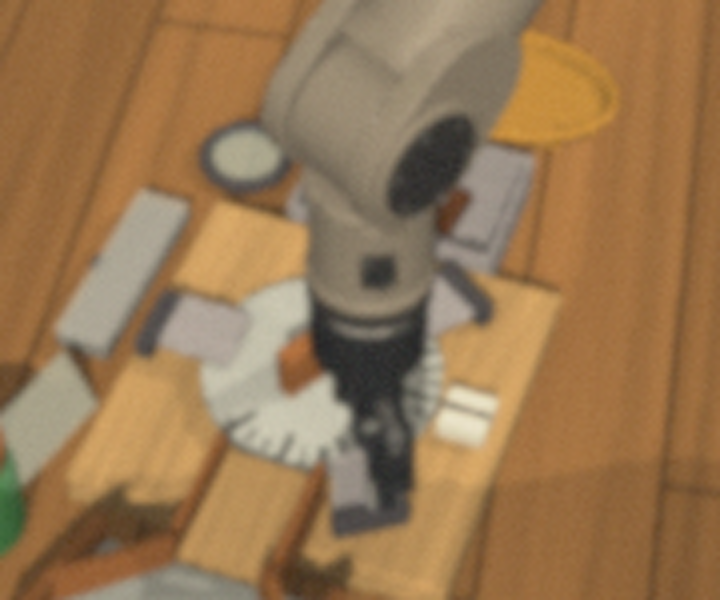

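>>> jog_arm([
  {"gripper": 85, "tx": -15, "ty": 1, "tz": 1, "ax": 0, "ay": 0, "az": 0},
  {"gripper": 85, "tx": -15, "ty": 0, "tz": 0, "ax": 0, "ay": 0, "az": 0},
  {"gripper": 85, "tx": -15, "ty": 0, "tz": 0, "ax": 0, "ay": 0, "az": 0},
  {"gripper": 85, "tx": -15, "ty": 0, "tz": 0, "ax": 0, "ay": 0, "az": 0},
  {"gripper": 85, "tx": -12, "ty": 0, "tz": 0, "ax": 0, "ay": 0, "az": 0},
  {"gripper": 85, "tx": -9, "ty": 0, "tz": 0, "ax": 0, "ay": 0, "az": 0},
  {"gripper": 85, "tx": 0, "ty": 0, "tz": 0, "ax": 0, "ay": 0, "az": 0},
])

```text
clock: 19.95
tcp_pos: [0.4997, 0.0685, 0.1032]
orientation: [-0.965, -1.531, 1.53]
contact_force: [-0.3, 0.3, 0.6]
grip_width: 0.0845
```

```bash
python3 - <<'E'
from h import *
o,M=tool();print(o['clock'],o['tcp_pos'],o['contact_force'])
print(delta(cl(116.1,.1,.137),206.1))
im=save('side','s14.png');cv2.imwrite('pics/s14c.png',cv2.resize(im[130:280,200:380,::-1],None,fx=4,fy=4,interpolation=2))
E
```

```text
19.95 [0.49968115 0.0685263  0.10319115] [-0.34342568  0.25187339  0.5571438 ]
[array([ 61.3, -33.9,   1.3]), array([ 0.0005, -0.0087, -0.0007])]
```

View pics/s14c.png

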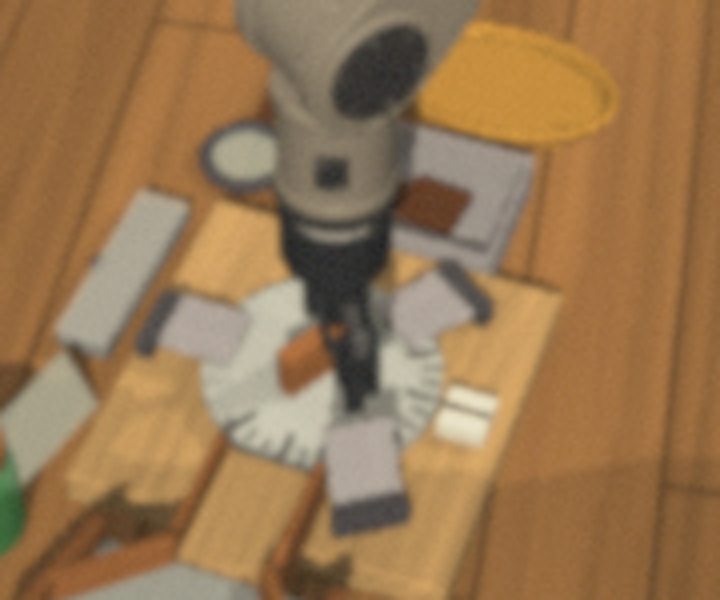

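>>> jog_arm([
  {"gripper": 85, "tx": 0, "ty": -35, "tz": 1, "ax": 0, "ay": 0, "az": 0},
  {"gripper": 0, "tx": 25, "ty": 0, "tz": 0, "ax": 0, "ay": 0, "az": 0},
  {"gripper": 0, "tx": 25, "ty": 0, "tz": 0, "ax": 0, "ay": 0, "az": 0},
  {"gripper": 0, "tx": 12, "ty": 0, "tz": 0, "ax": 0, "ay": 0, "az": 0},
  {"gripper": 0, "tx": 0, "ty": 0, "tz": 0, "ax": 0, "ay": 0, "az": 0},
  {"gripper": 0, "tx": 0, "ty": 10, "tz": 0, "ax": 0, "ay": 0, "az": 0},
  {"gripper": 0, "tx": -4, "ty": 10, "tz": 0, "ax": 0, "ay": 0, "az": 0},
  {"gripper": 0, "tx": -5, "ty": 10, "tz": 0, "ax": 0, "ay": 0, "az": 0},
  {"gripper": 0, "tx": -5, "ty": 10, "tz": 0, "ax": 0, "ay": 0, "az": 0},
])

```text
clock: 20.9
tcp_pos: [0.4788, 0.1096, 0.0969]
orientation: [-0.967, -1.529, 1.531]
contact_force: [0.2, 0.2, 0.5]
grip_width: 0.0001
```

>>> jog_arm([
  {"gripper": 0, "tx": -4, "ty": 10, "tz": 0, "ax": 0, "ay": 0, "az": 0},
  {"gripper": 0, "tx": -2, "ty": 10, "tz": 0, "ax": 0, "ay": 0, "az": 0},
  {"gripper": 0, "tx": 0, "ty": 5, "tz": 0, "ax": 0, "ay": 0, "az": 0},
  {"gripper": 0, "tx": 0, "ty": 5, "tz": 0, "ax": 0, "ay": 0, "az": 0},
  {"gripper": 0, "tx": 0, "ty": 1, "tz": 0, "ax": 0, "ay": 0, "az": 0},
  {"gripper": 0, "tx": 0, "ty": 0, "tz": 0, "ax": 0, "ay": 0, "az": 0},
])

```text
clock: 21.5
tcp_pos: [0.4794, 0.1076, 0.0667]
orientation: [-0.961, -1.532, 1.532]
contact_force: [-0.9, -0.1, 0.1]
grip_width: 0.0005
```

>>> jog_arm([
  {"gripper": 0, "tx": 0, "ty": 1, "tz": 0, "ax": 0, "ay": 0, "az": 0},
  {"gripper": 0, "tx": 0, "ty": 1, "tz": 0, "ax": 0, "ay": 0, "az": 0},
  {"gripper": 0, "tx": 0, "ty": 0, "tz": 0, "ax": 0, "ay": 0, "az": 0},
])

```text
clock: 21.8
tcp_pos: [0.4797, 0.1077, 0.0662]
orientation: [-0.963, -1.532, 1.533]
contact_force: [-5.5, -2.4, 17.5]
grip_width: 0.0
```

Flat on contact. Lift and retreat to look.

>>> jog_arm([
  {"gripper": 0, "tx": 0, "ty": -10, "tz": 0, "ax": 0, "ay": 0, "az": 0},
  {"gripper": 0, "tx": 0, "ty": -30, "tz": 0, "ax": 0, "ay": 0, "az": 0},
  {"gripper": 0, "tx": 0, "ty": -40, "tz": 0, "ax": 0, "ay": 0, "az": 0},
  {"gripper": 0, "tx": 0, "ty": -40, "tz": 0, "ax": 0, "ay": 0, "az": 0},
  {"gripper": 0, "tx": -35, "ty": -10, "tz": 0, "ax": 0, "ay": 0, "az": 0},
  {"gripper": 0, "tx": -40, "ty": -10, "tz": 0, "ax": 0, "ay": 0, "az": 0},
  {"gripper": 0, "tx": -40, "ty": -5, "tz": 0, "ax": 0, "ay": 0, "az": 0},
  {"gripper": 0, "tx": -40, "ty": 0, "tz": 0, "ax": 0, "ay": 0, "az": 0},
  {"gripper": 0, "tx": -40, "ty": 0, "tz": 0, "ax": 0, "ay": 0, "az": 0},
  {"gripper": 0, "tx": -40, "ty": 0, "tz": 0, "ax": 0, "ay": 0, "az": 0},
  {"gripper": 0, "tx": -30, "ty": 0, "tz": 0, "ax": 0, "ay": 0, "az": 0},
  {"gripper": 0, "tx": 0, "ty": 0, "tz": 0, "ax": 0, "ay": 0, "az": 0},
])

```text
clock: 23.0
tcp_pos: [0.5958, -0.137, 0.2093]
orientation: [-0.968, -1.526, 1.528]
contact_force: [0.5, 0.8, 0.1]
grip_width: -0.0001
```

```bash
python3 - <<'E'
from h import *
o,M=tool();print(o['clock'],o['tcp_pos'],o['contact_force'])
im=save('side','s15.png');cv2.imwrite('pics/s15c.png',cv2.resize(im[130:280,200:380,::-1],None,fx=4,fy=4,interpolation=2))
im=save('top','t15.png');cv2.imwrite('pics/t15c.png',cv2.resize(im[120:300,180:400,::-1],None,fx=3.3,fy=3.3,interpolation=2))
E
```

```text
23.0 [ 0.59583784 -0.13704215  0.20928234] [0.54392976 0.77320991 0.14564214]
```

View pics/s15c.png

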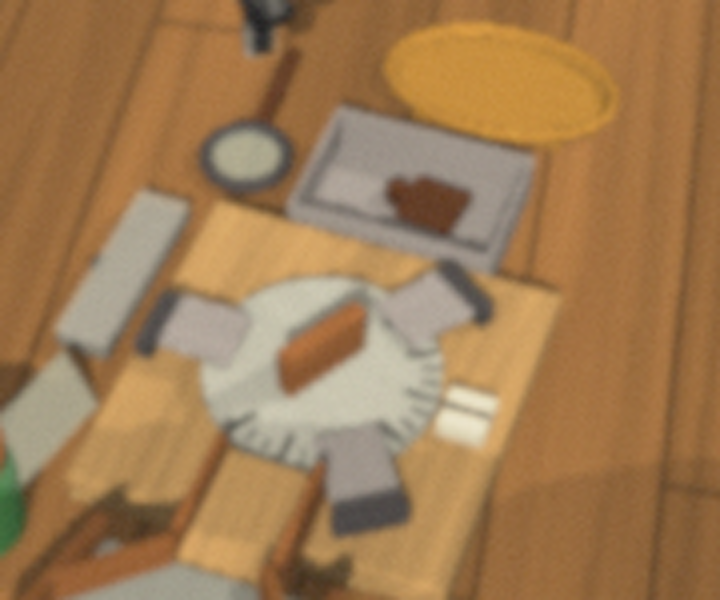

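View pics/t15c.png

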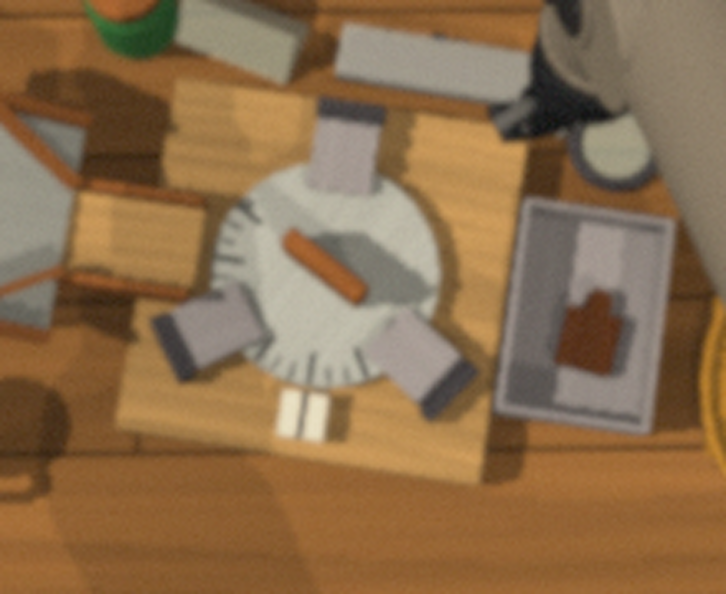

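```bash
python3 - <<'E'
import cv2
a=cv2.imread('pics/t15.png')
cv2.imwrite('pics/t15z.png',cv2.resize(a[210:260,250:310],None,fx=12,fy=12,interpolation=cv2.INTER_CUBIC))
cv2.imwrite('pics/t15v.png',cv2.resize(a[165:240,240:320],None,fx=8,fy=8,interpolation=cv2.INTER_CUBIC))
E
```

```text
(no output)
```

View pics/t15z.png

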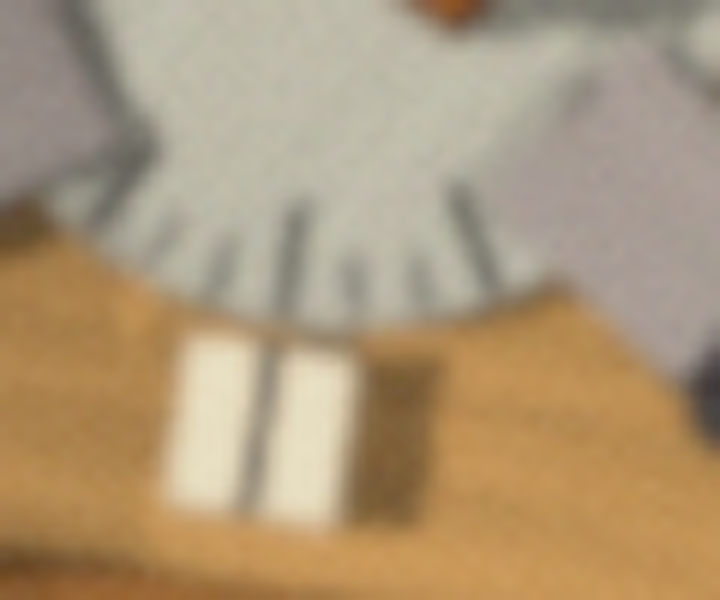

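View pics/t15v.png

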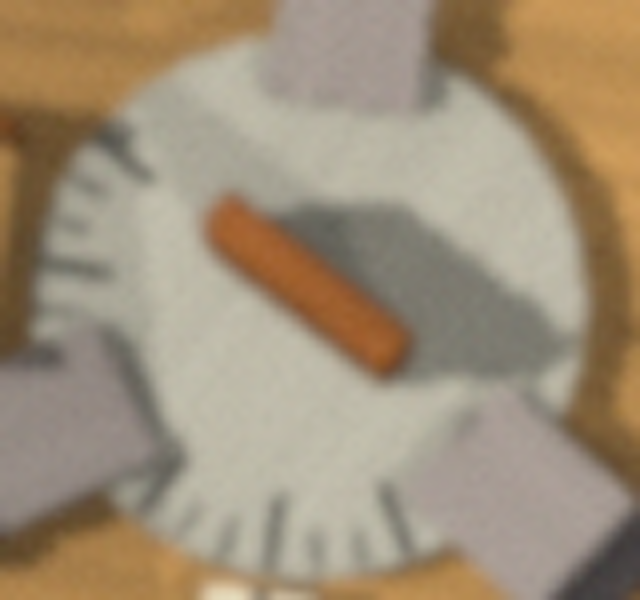

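```bash
python3 - <<'E'
from h import *
f=lambda p:np.array(p)/12+[250,210]-.46
g=lambda p:np.array(p)/8+[240,165]-.44
B=lambda uv,z=.045:back('top',uv,z)[:,:2]
hd=lambda v:np.degrees(np.arctan2(v[1],v[0]))
idx=B(f([[270,350],[243,512]]));m60=B(f([[298,210],[288,308]]));m30=B(f([[460,190],[495,292]]));m50=B(f([[350,262],[355,300]]));m70=B(f([[228,250],[212,298]]))
m90=B(f([[140,165],[100,222]]));m120=B(g([[108,268],[50,262]]));m150=B(g([[150,175],[105,132]]))
v=B(g([[222,212],[398,362]]),.09)
print('idx',hd(idx[1]-idx[0]),np.linalg.norm(idx[1]-idx[0]),'vane',hd(v[0]-v[1]),np.linalg.norm(v[0]-v[1]),v.mean(0))
# disc edge fit
e=B(g([[35,300],[590,300],[240,42],[500,105],[75,180],[250,572],[560,190],[310,578]]))
from scipy.optimize import least_squares
s=least_squares(lambda p:np.hypot(*(e-p[:2]).T)-p[2],[.517,.034,.09]);print('disc',s.x,s.fun)
ms={30:m30,60:m60,50:m50,70:m70,90:m90,120:m120,150:m150}
for C in (s.x[:2],np.array([.5169,.0349]),v.mean(0)):
  print(C,'idx',hd(idx[0]-C),hd(idx[1]-C))
  for k,m in ms.items(): print(k,[round(hd(q-C)%360,1) for q in m],round(hd(m[1]-C)%360+k,1)-360, round(np.linalg.norm(m[1]-C),4))
E
```

```text
idx 170.17796255681134 0.034991536631761584 vane 48.58612778023097 0.07275263406792361 [0.51450192 0.03360972]
disc [0.51691457 0.03292901 0.08945105] [ 0.00088207  0.00029451  0.00088195  0.00028873 -0.00156866  0.00019168
 -0.00079475 -0.00017552]
[0.51691457 0.03292901] idx 169.2051031252597 169.46563866230542
30 [np.float64(201.0), np.float64(200.3)] -129.7 0.0874
60 [np.float64(169.6), np.float64(170.6)] -129.4 0.0862
50 [np.float64(179.5), np.float64(180.2)] -129.8 0.0834
70 [np.float64(159.7), np.float64(159.9)] -130.1 0.0881
90 [np.float64(139.8), np.float64(140.7)] -129.3 0.0855
120 [np.float64(79.5), np.float64(80.4)] -159.6 0.0867
150 [np.float64(50.9), np.float64(49.6)] -160.4 0.0888
[0.5169 0.0349] idx 170.36752008587808 170.31661328155764
30 [np.float64(202.6), np.float64(201.5)] -128.5 0.0881
60 [np.float64(171.3), np.float64(171.9)] -128.1 0.0858
50 [np.float64(181.0), np.float64(181.6)] -128.4 0.0835
70 [np.float64(161.1), np.float64(161.1)] -128.9 0.0874
90 [np.float64(141.0), np.float64(141.7)] -128.3 0.0843
120 [np.float64(79.2), np.float64(80.1)] -159.9 0.0848
150 [np.float64(49.8), np.float64(48.8)] -161.2 0.0873
[0.51450192 0.03360972] idx 169.33841942901026 169.56763419228645
30 [np.float64(202.4), np.float64(201.2)] -128.8 0.0854
60 [np.float64(169.8), np.float64(170.8)] -129.2 0.0837
50 [np.float64(180.0), np.float64(180.7)] -129.3 0.081
70 [np.float64(159.6), np.float64(159.8)] -130.2 0.0856
90 [np.float64(138.9), np.float64(140.0)] -130.0 0.0832
120 [np.float64(77.4), np.float64(78.7)] -161.3 0.0865
150 [np.float64(49.0), np.float64(48.2)] -161.8 0.0899
```

```bash
python3 -c "
from bench import ticket;print(ticket.hand_in())"
```

```text
the job is handed in; nothing more can be done
None
```

I turned the dial by its vane from about 134° down to 60°, then folded the far, right and left flaps flat, backed the arm off and handed the job in at about 23 s. Handing in reports no verdict, so what follows are my own last checks.

- **Dial:** the two cameras differ slightly. The side view, taken after releasing the vane, gave 59.1–60.4°. The final top view gave about 61°, with a cruder comparison of the 60° mark and the index line nearer 61.7°. All are inside the ±3° band, but the top view suggests it sits slightly above 60.
- **Flaps:** all three look flat in both views. Each one met the closed fingers with 15–18 N at the same height (TCP 66 mm), which I took as fully down.
- **Other things:** the nearby objects in the final close-ups (tweezer case, prism, jar, magnifier, catch box, piece) looked unmoved. I did not check the tray or mug separately at the end. The arm was clear of everything, with close to zero force on the tool.

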